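# Unload the heating block under its hood

## Task

Lift the steel hood off the heating block by its knob and stand it rim down, wholly on the cork mat. Then take every steel sample tube out of the block and stand it, fully down, in a free hole of the white cooling rack, and when all are over, put the hood back upright, centred on the empty block. Leave the amber vial in the rack and the other things on the bench as they are, and do not let a tube fall over.

Things in the scene. Friction and masses are not known exactly. Their poses are not given: they have to be found in the camera images.
- cover: round steel hood, an upside-down pan, outside diameter 140, 84 high, wall 4, inside height 80, open below; a black cylindrical knob of diameter 30 and height 45 stands on the middle of its top (knob from 84 to 129 above the rim). About 0.35 kg. Origin: centre of its lower rim; z up, to the knob. At the start it stands loose on the heating block, over the tubes, and is not fastened
- heater: bench heater, fixed: white housing 225 x 200 x 50 high (reaching 130 to -x and 95 to +x of the origin) carrying a square aluminium block 180 x 180 whose flat top is 100 above the table and has five holes (diameter 28, 45 deep) in a ring 41 from the block's centre, 72 degrees apart, the first towards +x. Origin: on the table, below the block's centre; +x points away from the control panel
- block_top (a point): the centre of the block's top face (100 above the table), axes as the heater's
- rack: white plastic cooling rack, fixed, 130 (x) x 190 (y) x 60 high, with six holes in two rows of three, 60 apart in both directions. Origin: on the table, below its centre
- rack_hole0 (a point): floor centre of one of the rack's six holes (diameter 29, 45 deep, floor 15 above the table); it is free unless an amber vial or a tube stands in it
- rack_hole1 (a point): floor centre of one of the rack's six holes (diameter 29, 45 deep, floor 15 above the table); it is free unless an amber vial or a tube stands in it
- rack_hole2 (a point): floor centre of one of the rack's six holes (diameter 29, 45 deep, floor 15 above the table); it is free unless an amber vial or a tube stands in it
- rack_hole3 (a point): floor centre of one of the rack's six holes (diameter 29, 45 deep, floor 15 above the table); it is free unless an amber vial or a tube stands in it
- rack_hole4 (a point): floor centre of one of the rack's six holes (diameter 29, 45 deep, floor 15 above the table); it is free unless an amber vial or a tube stands in it
- rack_hole5 (a point): floor centre of one of the rack's six holes (diameter 29, 45 deep, floor 15 above the table); it is free unless an amber vial or a tube stands in it
- mat: square cork mat for hot things, fixed to the table, 190 x 190 x 6 thick. Origin: centre of its underside, on the table; sides along its x and y
- tube0: steel sample tube, diameter 24, with a black cap of diameter 29 that is fixed to it and takes up its top 25; 110 high overall, 0.1 to 0.16 kg. At the start it stands upright and loose in one of the heating block's holes, its top 65 above the block's top. May be absent. Origin: centre of its underside; z along it, up to the cap. The cap is a good place to grip
- tube1: steel sample tube, diameter 24, with a black cap of diameter 29 that is fixed to it and takes up its top 25; 110 high overall, 0.1 to 0.16 kg. At the start it stands upright and loose in one of the heating block's holes, its top 65 above the block's top. May be absent. Origin: centre of its underside; z along it, up to the cap. The cap is a good place to grip
- tube2: steel sample tube, diameter 24, with a black cap of diameter 29 that is fixed to it and takes up its top 25; 110 high overall, 0.1 to 0.16 kg. At the start it stands upright and loose in one of the heating block's holes, its top 65 above the block's top. May be absent. Origin: centre of its underside; z along it, up to the cap. The cap is a good place to grip
- tube3: steel sample tube, diameter 24, with a black cap of diameter 29 that is fixed to it and takes up its top 25; 110 high overall, 0.1 to 0.16 kg. At the start it stands upright and loose in one of the heating block's holes, its top 65 above the block's top. May be absent. Origin: centre of its underside; z along it, up to the cap. The cap is a good place to grip
- tube4: steel sample tube, diameter 24, with a black cap of diameter 29 that is fixed to it and takes up its top 25; 110 high overall, 0.1 to 0.16 kg. At the start it stands upright and loose in one of the heating block's holes, its top 65 above the block's top. May be absent. Origin: centre of its underside; z along it, up to the cap. The cap is a good place to grip
- vial0: a bystander: amber glass vial with a narrower white cap, diameter 24, height 87 overall, standing in a rack hole from the start and so occupying it (42 of it shows above the rack); may be absent. Origin: centre of its underside. Leave it standing there
- vial1: a bystander: amber glass vial with a narrower white cap, diameter 24, height 87 overall, standing in a rack hole from the start and so occupying it (42 of it shows above the rack); may be absent. Origin: centre of its underside. Leave it standing there
- vial2: a bystander: amber glass vial with a narrower white cap, diameter 24, height 87 overall, standing in a rack hole from the start and so occupying it (42 of it shows above the rack); may be absent. Origin: centre of its underside. Leave it standing there
- wrench_a: a bystander: steel spanner 160 long, lying on the table in front of the robot
- amber: a bystander: amber bottle, diameter 72, height 150
- jar: a bystander: white jar, diameter 70, height 90
- beaker: a bystander: glass beaker, diameter 70, height 90
- collar: a bystander: dark steel collar, diameter 80, height 28, lying flat
Mind the look-alikes: they are no part of the job. Of the things like the cover, leave any that is purple; of the rest the larger one is meant.

How it is judged (in metres and radians):
On the way, in this order (a step that is already met when the one before it is completed fails the run):
1. the hood stands rim down on the cork mat, wholly on it, released (angle between cover's own z axis and vertical below 0.06 rad and linear speed of cover below 0.02 m/s and contact force between cover and the fingers below 0.1 N and x of cover in the frame of mat between -0.03 and 0.03 m and y of cover in the frame of mat between -0.03 and 0.03 m and z of cover in the frame of mat below 0.01 m), for 0.2 s.
2. every tube stands fully down in a rack hole, released ((distance between tube0 and rack_hole0 below 0.008 m or distance between tube0 and rack_hole1 below 0.008 m or distance between tube0 and rack_hole2 below 0.008 m or distance between tube0 and rack_hole3 below 0.008 m or distance between tube0 and rack_hole4 below 0.008 m or distance between tube0 and rack_hole5 below 0.008 m) and angle between each of tube0, tube1, tube2, tube3, tube4's own z axis and vertical below 0.15 rad and linear speed of each of tube0, tube1, tube2, tube3, tube4 below 0.03 m/s and contact force between each of tube0, tube1, tube2, tube3, tube4 and the fingers below 0.1 N and (distance between tube1 and rack_hole0 below 0.008 m or distance between tube1 and rack_hole1 below 0.008 m or distance between tube1 and rack_hole2 below 0.008 m or distance between tube1 and rack_hole3 below 0.008 m or distance between tube1 and rack_hole4 below 0.008 m or distance between tube1 and rack_hole5 below 0.008 m) and (distance between tube2 and rack_hole0 below 0.008 m or distance between tube2 and rack_hole1 below 0.008 m or distance between tube2 and rack_hole2 below 0.008 m or distance between tube2 and rack_hole3 below 0.008 m or distance between tube2 and rack_hole4 below 0.008 m or distance between tube2 and rack_hole5 below 0.008 m) and (distance between tube3 and rack_hole0 below 0.008 m or distance between tube3 and rack_hole1 below 0.008 m or distance between tube3 and rack_hole2 below 0.008 m or distance between tube3 and rack_hole3 below 0.008 m or distance between tube3 and rack_hole4 below 0.008 m or distance between tube3 and rack_hole5 below 0.008 m) and (distance between tube4 and rack_hole0 below 0.008 m or distance between tube4 and rack_hole1 below 0.008 m or distance between tube4 and rack_hole2 below 0.008 m or distance between tube4 and rack_hole3 below 0.008 m or distance between tube4 and rack_hole4 below 0.008 m or distance between tube4 and rack_hole5 below 0.008 m)), for 0.2 s.
At the end, for the whole second after the job is handed in: Every tube that is present stands in a hole of the rack (its underside within 8 mm of a hole's floor centre, tilted less than 0.15 rad), and the hood stands upright on the block, wholly on it, its centre within 17 mm of the block's centre; all are at rest and released (all of step 2 and angle between cover's own z axis and vertical below 0.06 rad and linear speed of cover below 0.02 m/s and contact force between cover and the fingers below 0.1 N and horizontal distance between cover and block_top below 0.017 m and distance between cover and block_top below 0.018 m); the robot touches nothing.
It fails at once if an amber vial is pulled out or shifted by more than 20 mm (distance of any of vial0, vial1, vial2 from where it was at the start of the episode above 0.02 m).
It fails at once if a bystander on the bench is shifted by more than 30 mm (distance of any of wrench_a, amber, jar, beaker, collar from where it was at the start of the episode above 0.03 m).
It fails at once if a tube falls over (tilts by more than 1 rad) (angle between any of tube0, tube1, tube2, tube3, tube4's own z axis and vertical above 1 rad).
It fails at once if the hood is turned on its side (angle between cover's own z axis and vertical above 1 rad).
Of tube0, tube1, tube2, tube3, tube4 only 3 to 5 are there at a start; the rules pass over those that are not, and their reading is None.
Of vial0, vial1, vial2 only 1 to 1 are there at a start; the rules pass over those that are not, and their reading is None.
At some moment in a run one of cover may be knocked a few centimetres aside while the robot is not near it.
It also fails if it takes over 210 s, if anything falls off the work surface, if the arm or the gripper's body presses on something with over 40 N, if the wrist force passes 120 N, or if a joint passes its speed limit or range.

## Robot

A 6-joint arm with a two-finger parallel gripper is mounted at the origin on the work surface. World frame = base frame: x ahead of the robot, y to its left, z up, the work surface at z = 0. Lengths are in mm, angles in rad, forces in N, time in s.
With the tool pointing down it reaches from about 275 to 1000 mm from the base axis. Payload 8.4 kg.
Tool frame: the origin (TCP) lies at the centre of the arm's flange, where the gripper is bolted on; the fingertips stand 173 mm ahead of it and the grasp point (between the pads) lies 155 mm ahead of it; z points along the fingers, y is the direction in which the jaws open and shut (so a half turn about z gives the same grasp; the last joint's range is limited). The gripper opens to 85 mm and grips with 20 to 120 N. Pads are 22 mm wide; open, the fingers measure 114 mm over their backs; the gripper's body (76 mm by 85 mm) begins 54 mm behind the grasp point. The pads swing forward as they close: fully open they stand 13 mm farther back than shut.
Start: joints at [1.159, 0.353, 1.633, -0, 1.155, -0.002], TCP at [249.016, 573.255, 404.681] pointing down, gripper open.
Joint ranges: [-2.63, 2.63], [-0.92, 2.1], [0.06, 2.66], [-1.3, 4.44], [0, 2.69], [-3.02, 3.02]. Speed limits (rad/s): [2.22, 2.22, 2.79, 3.14, 3.14, 3.14].

## Interface

Orientations are given as [roll, pitch, yaw] about the fixed x, y, z axes, in that order (R = Rz(yaw) Ry(pitch) Rx(roll)).
In Python, from rig import sense, grab_frame, camera_model, sign_off gives the robot as it stands. The module is installed in compiled form; this text tells all that it offers.
- The arm moves only by the tool step_arm, never from a script. Its argument "commands" is a list of rows, each a list of 3 entries, a list of its own where there are three numbers: the shift along the tool's x, y, z in mm, then the turn about the tool's z in rad, then the opening, from 0 (shut) to 1 (fully open). A call has 1 to 20 rows; each row shifts and turns the pose as measured when the row begins, along the tool's axes as they then stand; what a row does not reach is not made up. A row lasts 1/8 s, in which the tool goes at most 62.5 mm and 10.7 degrees, less where a joint would pass 70% of its speed; a pose out of reach is approached as far as the arm can. A call with a gripper value outside its range is refused whole. The fingers move at their own pace and stop on an object; "force" is the grip in N (left out, the last holds). Time passes only in rows, so rows that do not move let the fingers close. It gives the time, the measured TCP pose, the force and the opening at its end, in the units of the state.
- sense(): the state, without advancing time (a new reading comes with each control period).
- grab_frame(name): name is "side" or "top" or "wrist"; returns the picture (384x512x3 uint8, blue, green, red); there is no depth.
- camera_model(name): a dict with "fx", "fy", "cx", "cy" (pixels), "dist" ([k1, k2, p1, p2, k3] as OpenCV has them; the pictures are not rectified), "R" (3x3) and "t" (3): a world point X has camera coordinates R X + t. Camera axes: x right, y down, z forward; pixel columns grow to the right and rows downward; lengths in mm; the calibration is good to about 2 mm. A picture is of the moment at which its call begins: read the wrist's pose just before it. camera_model takes no time and is no camera call; for the wrist camera it gives the pose at the moment of the call.
- sign_off(): hands the job in, once; it reports no verdict.
The state is a dict: "clock": time; "qpos": joint angles; "qvel": joint speeds; "joint_efforts": joint torques, N m; "eef_pos": TCP position; "tcp_rot": TCP orientation; "contact_force": force on the tool from outside, world axes, zero at the start; "wrist_torque": the same for the moment, N m; "opening": opening from 0.0 (shut) to 1.0 (fully open).
Only numpy, scipy, OpenCV 4.12 (cv2) and the standard library are available. Lean on these libraries where they do the work, as an engineer would, in place of code of your own. Each camera call takes 0.05 s, during which the arm holds its last target. There are 200 camera calls.

## Working session

There is one attempt and no reset: what is moved stays moved. The work goes in short steps, Python scripts to look and compute and a tool call to move; the robot and the scene stay as the last step left them, time stands still between calls to the robot, and variables do not carry over. Pictures are saved under pics/ and viewed, about 12 in all and at most 16, crops included, and the job is handed in when it is done.

Besides the shell and the picture viewer there is one more tool, called after "Emit:" in YAML: its name, and indented under it one key for each argument. step_arm: Moves the arm, as the interface text tells. Its arguments: {"type":"object","properties":{"commands":{"type":"array","items":{"type":"array"}},"force":{"type":"number"}},"required":["commands"]}

```bash
mkdir -p pics; cat > h.py <<'E'
import numpy as np, cv2
from rig import sense, grab_frame, camera_model
def cam(n):
    m=camera_model(n); K=np.array([[m['fx'],0,m['cx']],[0,m['fy'],m['cy']],[0,0,1]],float)
    return K,np.array(m['dist'],float),np.array(m['R'],float),np.array(m['t'],float)
def ray(c,px,z):
    K,d,R,t=c
    p=cv2.undistortPoints(np.array(px,float).reshape(-1,1,2),K,d).reshape(-1,2)
    D=np.c_[p,np.ones(len(p))]@R; o=-R.T@t
    return o+D*((z-o[2])/D[:,2])[:,None]
def proj(c,X):
    K,d,R,t=c
    return cv2.projectPoints(np.array(X,float).reshape(-1,1,3),cv2.Rodrigues(R)[0],t,K,d)[0].reshape(-1,2)
E
python3 - <<'E'
from h import *
print(sense())
for n in("side","top","wrist"):
    f=grab_frame(n); cv2.imwrite(f"pics/{n}0.png",f); c=cam(n); print(n,c[0][0,0],-c[2].T@c[3], c[2][2])
E
```

```text
{'clock': 0.0, 'qpos': array([ 1.15858725e+00,  3.53660623e-01,  1.63417010e+00, -1.98291200e-05,
        1.15519824e+00, -2.40788586e-03]), 'qvel': array([-1.94688238e-04,  1.44060732e-04,  2.08981677e-05,  9.13393682e-05,
        1.21244410e-04, -1.05275385e-04]), 'joint_efforts': array([ 2.06465156e-03, -6.05237174e+01, -3.42087293e+01,  1.93959067e-05,
        8.94489902e-03, -1.68030187e-06]), 'eef_pos': array([248.92453238, 573.01890425, 403.93832602]), 'tcp_rot': array([-3.14015630e+00,  1.46711236e-05,  2.73179949e+00]), 'contact_force': array([ 0.47074892,  0.51770338, -0.31669373]), 'wrist_torque': array([-0.00067123,  0.03248492, -0.0201874 ]), 'opening': 1.001209048507622}
side 361.6308277245441 [ 302.14570437 -607.25590685  613.73812524] [ 0.30814097  0.72398962 -0.61716139]
top 402.57701409159154 [ 387.31367996   44.19666107 1228.82246279] [ 0.13187423 -0.01849917 -0.99109382]
wrist 316.4305011558375 [176.32250573 605.66494938 371.75476192] [ 0.2825206  -0.12337624 -0.95129407]
```

View pics/top0.png

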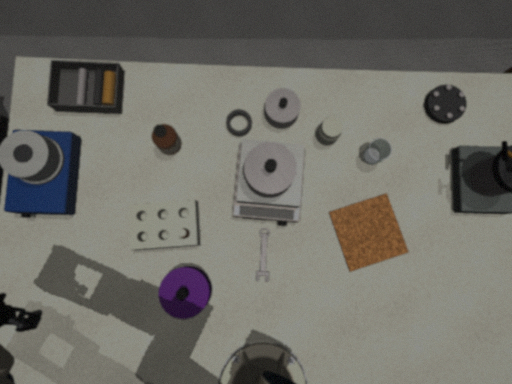

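View pics/side0.png

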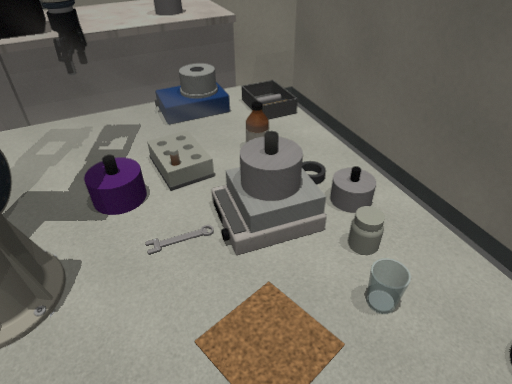

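The top view shows the heater with the target hood at (270,168), the smaller look-alike at (282,107), the purple one at (185,292), the mat at (368,232) and the rack at (167,225). Next I measure these.

```bash
python3 - <<'E'
from h import *
f=cv2.imread("pics/top0.png"); c=cam("top")
hsv=cv2.cvtColor(f,cv2.COLOR_BGR2HSV)
# mat
m=cv2.inRange(hsv,(5,110,60),(22,255,255)); 
n,l,s,ce=cv2.connectedComponentsWithStats(m)
for i in range(1,n):
    if s[i,4]>60: print('orange',s[i],ce[i])
i=[i for i in range(1,n) if s[i,4]>2000][0]
cnt=max(cv2.findContours((l==i).astype('uint8'),0,2)[0],key=cv2.contourArea)
W=ray(c,cnt,6)[:,:2].astype('float32'); print('mat',cv2.minAreaRect(W))
g=cv2.cvtColor(f,cv2.COLOR_BGR2GRAY)
# knob
roi=np.zeros_like(g); roi[145:190,250:290]=1
m=((g<50)&(roi>0)).astype('uint8'); n,l,s,ce=cv2.connectedComponentsWithStats(m)
for i in range(1,n): print('knob',s[i],ce[i],ray(c,ce[i],229)[0],ray(c,ce[i],218)[0])
a=cv2.resize(f[130:235,220:320],None,fx=6,fy=6,interpolation=cv2.INTER_CUBIC)[:600]
b=cv2.resize(f[190:260,120:210],None,fx=6,fy=6,interpolation=cv2.INTER_CUBIC)
cv2.imwrite('pics/c1.png',a); cv2.imwrite('pics/c2.png',b)
E
```

```text
orange [102  70  14  34 383] [108.32637076  87.04438642]
orange [153 126  22  21 214] [165.55607477 138.13551402]
orange [ 330  194   78   77 3745] [367.9599466 231.9682243]
mat ((451.4452209472656, -312.0573425292969), (186.3736572265625, 186.23988342285156), 19.565326690673828)
knob [265 160  11  12 103] [270.10679612 165.40776699] [ 6.00099698e+02 -3.99249983e-01  2.29000000e+02] [602.44075967  -0.88989211 218.        ]
knob [251 187   2   3   3] [251.33333333 188.        ] [540.90762242  45.53444751 229.        ] [542.5974558   45.54916577 218.        ]
```

View pics/c1.png

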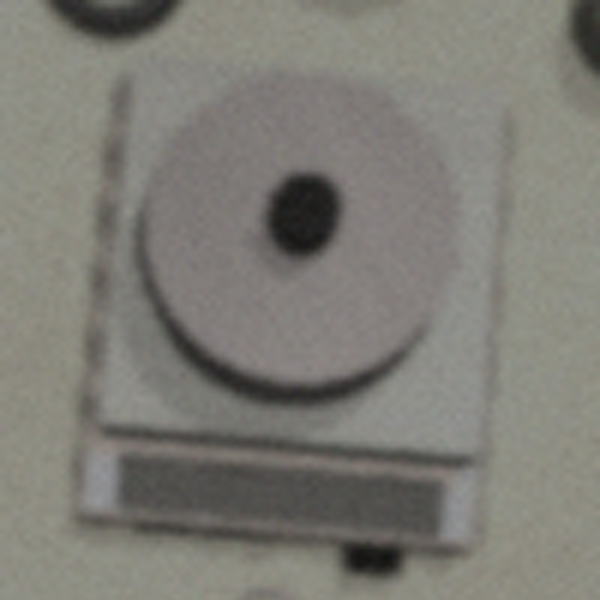

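View pics/c2.png

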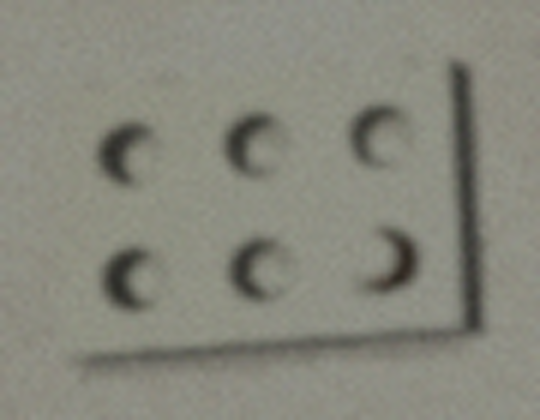

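The first crop shows the hood standing roughly centred on the block, knob at about (302,213), panel towards the robot. The second shows the vial in the lower right rack hole and five free holes. I now move above the hood.

Emit:
step_arm:
  commands:
    - [[0,0,-60],0,1]
    - [[0,0,-20],0,1]
    - [[-55,-38.5,0],0,1]
    - [[-55,-38.5,0],0,1]
    - [[-55,-38.5,0],0,1]
    - [[-55,-38.5,0],0,1]
    - [[-55,-38.5,0],0,1]
    - [[-55,-38.5,0],0,1]
    - [[-55,-38.5,0],0,1]
    - [[-55,-38.5,0],0,1]
    - [[-55,-38.5,0],0,1]
    - [[-55,-38.5,0],0,1]
    - [[0,0,0],0.18,1]
    - [[0,0,0],0.18,1]
    - [[0,0,0],0.18,1]
    - [[0,0,0],0.18,1]
    - [[0,0,0],0.18,1]
    - [[0,0,0],0.18,1]
    - [[0,0,0],0.08,1]
    - [[0,0,0],0,1]

```text
clock: 2.65
eef_pos: [578.7, 32.8, 482.4]
tcp_rot: [-3.137, 0.003, 1.536]
contact_force: [-0.8, -0.1, -0.3]
opening: 1.001
```

```bash
cat >> h.py <<'E'
from scipy.spatial.transform import Rotation as Ro
def go(x,y,z,yaw=None):
    s=sense(); p=s['eef_pos']; R=Ro.from_euler('xyz',s['tcp_rot']).as_matrix()
    d=R.T@(np.array([x,y,z])-p)
    t=None if yaw is None else -((yaw-s['tcp_rot'][2]+np.pi)%(2*np.pi)-np.pi)
    print('t',round(s['clock'],2),'pose',p.round(1),s['tcp_rot'].round(4),'op',round(s['opening'],3),'F',s['contact_force'].round(1),'\n shift',d.round(1),'turn',t)
E
python3 - <<'E'
from h import *
go(601,0,500,1.57)
f=grab_frame('wrist'); c=cam('wrist'); cv2.imwrite('pics/w1.png',f)
E
```

```text
t 2.65 pose [578.7  32.8 482.4] [-3.1370e+00  3.1000e-03  1.5357e+00] op 1.001 F [-0.8 -0.1 -0.3] 
 shift [-32.1  23.3 -17.6] turn -0.03429683209071577
```

View pics/w1.png

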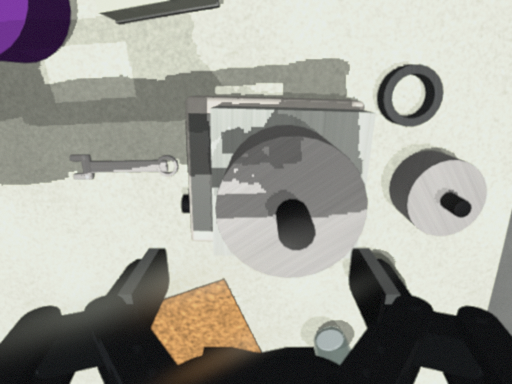

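The wrist view shows the knob from (290,205) to (298,240) on the hood, with the heater, spanner and collar clear of it. I check the prediction for the knob against its mask.

```bash
python3 - <<'E'
from h import *
f=cv2.imread('pics/w1.png'); c=cam('wrist'); g=cv2.cvtColor(f,cv2.COLOR_BGR2GRAY)
m=((g<45)).astype('uint8'); m[:180]=0;m[260:]=0;m[:,:260]=0;m[:,330:]=0
n,l,s,ce=cv2.connectedComponentsWithStats(m)
i=1+s[1:,4].argmax(); print(s[i],ce[i])
th=np.linspace(0,6.28,40)
def hull(x,y):
    P=[[x+15*np.cos(a),y+15*np.sin(a),z] for z in(184,229) for a in th]
    q=proj(c,P); return q.min(0),q.max(0)
print(hull(601,-.5))
# solve by centroid-ish bbox centre
from scipy.optimize import fsolve
B=np.array([s[i,0]+s[i,2]/2-.5,s[i,1]+s[i,3]/2-.5])
r=fsolve(lambda v:sum(hull(*v))/2-B,[601,-.5]);print(r,hull(*r))
go(r[0],r[1],480,1.57)
E
```

```text
[276 199  34  28 623] [291.44141252 211.83948636]
(array([269.28208383, 200.48593374]), array([309.5300271 , 255.73184665]))
[603.54088527  13.60035277] (array([271.77417766, 185.36840282]), array([313.22582238, 239.6315972 ]))
t 2.7 pose [578.7  32.8 482.4] [-3.1370e+00  3.1000e-03  1.5368e+00] op 0.999 F [-0.1  0.2  0.9] 
 shift [-18.4  25.5   2.3] turn -0.03323935287126778
```

```bash
python3 - <<'E'
from h import *
from scipy.optimize import fsolve
f=cv2.imread('pics/w1.png'); c=cam('wrist'); g=cv2.cvtColor(f,cv2.COLOR_BGR2GRAY)
print(g[195:262:3,292:300].mean(1).round(), g[236:244,268:320:3].mean(0).round())
th=np.linspace(0,6.28,40)
def hull(x,y):
    P=[[x+15*np.cos(a),y+15*np.sin(a),z] for z in(184,229) for a in th]
    q=proj(c,P); return q.min(0),q.max(0)
for T in(70,85,100):
    m=((g<T)).astype('uint8'); m[:195]=0;m[260:]=0;m[:,:260]=0;m[:,330:]=0
    n,l,s,ce=cv2.connectedComponentsWithStats(m); i=1+s[1:,4].argmax()
    B=np.array([s[i,0]+s[i,2]-1,s[i,1]+s[i,3]-1]); print(s[i])
    r=fsolve(lambda v:hull(*v)[1]-B,[601,-.5]);print(r,hull(*r))
E
```

```text
[119.  97.  17.  17.  20.  23.  26.  31.  42.  47.  52.  58.  63.  68.
  72.  75.  79.  83. 107. 205. 203. 204. 207.] [204. 202. 200. 198. 114.  77.  78.  77.  75.  76.  75.  75.  74.  72.
  76. 146. 205. 204.]
[ 276  199   38   39 1135]
[603.3183122   15.87456047] (array([271.47443899, 182.90663394]), array([313., 237.]))
[ 275  198   40   51 1491]
[604.30305447   6.27228946] (array([272.77917121, 193.21526737]), array([314., 248.]))
[ 270  195   45   54 1611]
[604.30305447   6.27228946] (array([272.77917121, 193.21526737]), array([314., 248.]))
```

Emit:
step_arm:
  commands:
    - [[-30,25,0],-0.03,1]
    - [[0,0,0],0,1]

```text
clock: 2.95
eef_pos: [603.1, 1.7, 482.3]
tcp_rot: [-3.137, 0.003, 1.573]
contact_force: [-0.6, 0.2, 0.2]
opening: 1.002
```

```bash
python3 - <<'E'
from h import *
go(603,1,368,1.57)
E
```

```text
t 2.95 pose [603.1   1.7 482.3] [-3.1368e+00  2.8000e-03  1.5726e+00] op 1.002 F [-0.6  0.2  0.2] 
 shift [ -0.4   0.5 114.3] turn 0.002632552958498735
```

Emit:
step_arm:
  commands:
    - [[0,0,50],0,1]
    - [[0,0,40],0,1]
    - [[0,0,24],0,1]
    - [[0,0,0],0,0]
    - [[0,0,0],0,0]
    - [[0,0,0],0,0]
    - [[0,0,0],0,0]
    - [[0,0,0],0,0]
    - [[0,0,0],0,0]
  force: 50

```text
clock: 4.08
eef_pos: [602.2, 3.0, 369.2]
tcp_rot: [-3.141, 0.001, 1.578]
contact_force: [-0.3, -0.6, -4.1]
opening: 0.338
```

```bash
python3 - <<'E'
from h import *
go(603,1,470,1.57)
E
```

```text
t 4.08 pose [602.2   3.  369.2] [-3.1413e+00  1.5000e-03  1.5779e+00] op 0.338 F [-0.3 -0.6 -4.1] 
 shift [  -2.2    0.7 -100.8] turn 0.007908135130013871
```

Emit:
step_arm:
  commands:
    - [[0,0,-15],0,0]
    - [[0,0,-25],0,0]
    - [[0,0,-30],0,0]
    - [[0,0,-30],0,0]
    - [[0,0,0],0,0]

```text
clock: 4.7
eef_pos: [602.1, 3.1, 475.0]
tcp_rot: [-3.141, 0.001, 1.578]
contact_force: [-0.7, -0.7, -3.6]
opening: 0.335
```

```bash
python3 - <<'E'
from h import *
go(451,-312,470)
c=cam('side');f=grab_frame('side');cv2.imwrite('pics/s1.png',f)
cv2.imwrite('pics/t1.png',grab_frame('top'))
E
```

```text
t 4.7 pose [602.1   3.1 475. ] [-3.1415e+00  1.5000e-03  1.5777e+00] op 0.335 F [-0.7 -0.7 -3.6] 
 shift [-314.  -153.2    5.5] turn None
```

View pics/s1.png

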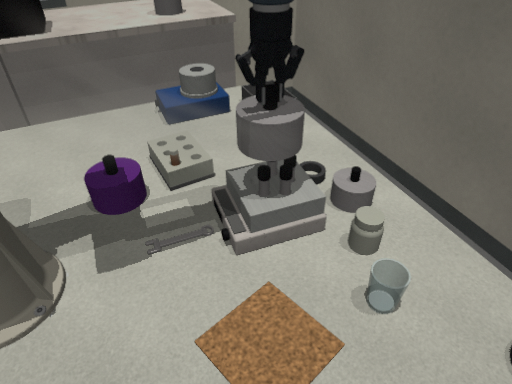

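The side view shows the hood lifted clear, with at least three capped tubes near (264,180), (286,180) and (290,160). I carry it to the mat.

Emit:
step_arm:
  commands:
    - [[-15,-7,0],0,0]
    - [[-35,-17,0],0,0]
    - [[-45,-22,0],0,0]
    - [[-45,-22,0],0,0]
    - [[-45,-22,0],0,0]
    - [[-45,-22,0],0,0]
    - [[-45,-22,0],0,0]
    - [[-30,-15,0],0,0]
    - [[-15,-7,0],0,0]
    - [[0,0,0],0,0]

```text
clock: 6.05
eef_pos: [435.3, -330.9, 460.4]
tcp_rot: [-3.116, -0.004, 1.577]
contact_force: [0.1, 0.4, -4.1]
opening: 0.341
```

```bash
python3 - <<'E'
from h import *
go(451,-312,278)
E
```

```text
t 6.05 pose [ 435.3 -330.9  460.4] [-3.1158 -0.004   1.5775] op 0.341 F [ 0.1  0.4 -4.1] 
 shift [ 18.1  20.5 182. ] turn None
```

Emit:
step_arm:
  commands:
    - [[9,10,20],0,0]
    - [[9,10,40],0,0]
    - [[0,0,40],0,0]
    - [[0,0,35],0,0]
    - [[0,0,20],0,0]
    - [[0,0,0],0,0]

```text
clock: 6.8
eef_pos: [453.5, -306.1, 299.4]
tcp_rot: [-3.116, -0.007, 1.582]
contact_force: [0.2, 0.8, -4.9]
opening: 0.337
```

```bash
python3 - <<'E'
from h import *
go(451,-312,276)
E
```

```text
t 6.8 pose [ 453.5 -306.1  299.4] [-3.1155 -0.0074  1.5815] op 0.337 F [ 0.2  0.8 -4.9] 
 shift [-6.1 -2.  23.4] turn None
```

Emit:
step_arm:
  commands:
    - [[-4,-1,10],0,0]
    - [[-2,-1,8],0,0]
    - [[0,0,0],0,0]

```text
clock: 7.18
eef_pos: [452.1, -312.0, 282.1]
tcp_rot: [-3.118, -0.006, 1.583]
contact_force: [0.0, -0.8, -3.1]
opening: 0.337
```

```bash
python3 - <<'E'
from h import *
go(451,-312,276)
E
```

```text
t 7.17 pose [ 452.1 -312.   282.1] [-3.118  -0.0059  1.5826] op 0.337 F [ 0.  -0.8 -3.1] 
 shift [ 0.  -1.   6.2] turn None
```

Emit:
step_arm:
  commands:
    - [[0,0,3],0,0]
    - [[0,0,3],0,0]
    - [[0,0,0],0,0]

```text
clock: 7.55
eef_pos: [452.2, -312.4, 276.7]
tcp_rot: [-3.119, -0.005, 1.582]
contact_force: [0.5, 0.4, -4.2]
opening: 0.338
```

Emit:
step_arm:
  commands:
    - [[0,0,2],0,0]
    - [[0,0,0],0,0]

```text
clock: 7.8
eef_pos: [452.2, -312.6, 276.2]
tcp_rot: [-3.12, -0.004, 1.582]
contact_force: [-0.2, -0.8, -4.6]
opening: 0.334
```

Emit:
step_arm:
  commands:
    - [[0,0,3],0,0]
    - [[0,0,0],0,0]

```text
clock: 8.05
eef_pos: [451.6, -312.6, 275.9]
tcp_rot: [-3.119, -0.004, 1.582]
contact_force: [0.5, -0.1, -4.1]
opening: 0.33
```

Emit:
step_arm:
  commands:
    - [[0,0,0],0,0.45]
    - [[0,0,0],0,0.7]
    - [[0,0,0],0,1]
    - [[0,0,0],0,1]
    - [[0,0,-20],0,1]
    - [[0,0,-50],0,1]
    - [[0,0,-60],0,1]
    - [[0,0,-60],0,1]
    - [[0,0,0],0,1]

```text
clock: 9.18
eef_pos: [456.6, -313.6, 470.7]
tcp_rot: [-3.119, -0.005, 1.582]
contact_force: [-0.3, 0.0, -0.4]
opening: 0.998
```

```bash
python3 - <<'E'
from h import *
go(590,-40,480)
f=grab_frame('top');cv2.imwrite('pics/t2.png',f);cv2.imwrite('pics/s2.png',grab_frame('side'))
cv2.imwrite('pics/c3.png',np.vstack([cv2.resize(f[130:280,210:410],None,fx=3,fy=3,interpolation=cv2.INTER_CUBIC)]))
E
```

```text
t 9.18 pose [ 456.6 -313.6  470.7] [-3.1186 -0.0045  1.5825] op 0.998 F [-0.3  0.  -0.4] 
 shift [272.  136.4 -11.2] turn None
```

View pics/c3.png

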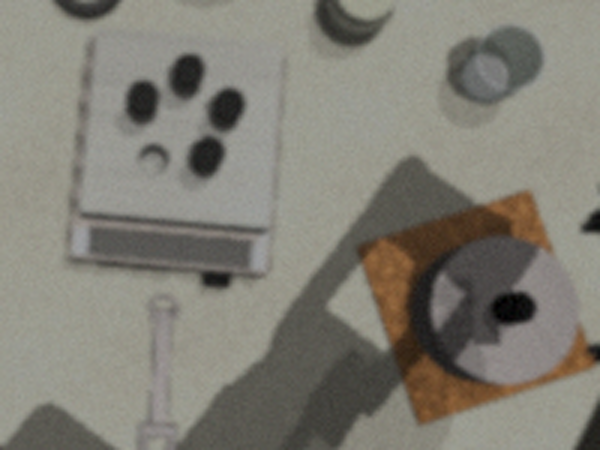

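The crop shows the hood standing on the mat and four black-capped tubes at about (187,75), (142,102), (226,108) and (206,156), with the fifth hole empty at (153,157).

```bash
cat >> h.py <<'E'
from scipy.optimize import fsolve
TH=np.linspace(0,2*np.pi,40,endpoint=False)
def cyl(c,x,y,r,z0,z1):
    q=cv2.convexHull(proj(c,[[x+r*np.cos(a),y+r*np.sin(a),z] for z in(z0,z1) for a in TH]).astype('float32'))
    M=cv2.moments(q); return np.array([M['m10']/M['m00'],M['m01']/M['m00']]),M['m00']
def locate(c,px,r,z0,z1):
    g=ray(c,px,(z0+z1)/2)[0,:2]
    v=fsolve(lambda v:cyl(c,*v,r,z0,z1)[0]-np.array(px),g); return v,cyl(c,*v,r,z0,z1)[1]
def blobs(mask,box,amin):
    x0,y0,x1,y1=box; m=np.zeros_like(mask,'uint8'); m[y0:y1,x0:x1]=mask[y0:y1,x0:x1]
    n,l,s,ce=cv2.connectedComponentsWithStats(m,connectivity=4)
    return [(ce[i],s[i]) for i in range(1,n) if s[i,4]>=amin]
E
python3 - <<'E'
from h import *
f=cv2.imread('pics/t2.png'); c=cam('top'); g=cv2.cvtColor(f,cv2.COLOR_BGR2GRAY)
for ce,s in blobs(g<60,(245,135,302,195),30): print('tube',ce.round(1),s,locate(c,ce,14.5,140,165))
for ce,s in blobs(g<45,(365,215,395,250),30):
    v,a=locate(c,ce,15,90,135); d=v-[451.4,-312.1]; t=np.radians(19.57); print('hood',ce,s,v,a,'in mat',d@[np.cos(t),np.sin(t)],d@[-np.sin(t),np.cos(t)])
# rack holes approx (top face z=60) and block corners by eye
P=np.array([(130,153),(258,145),(383,135),(133,278),(263,270),(390,262)])/6+[120-.4,190-.4]
print('rack',ray(c,P,60).round(0))
print('block',ray(c,np.array([(92,37),(286,48),(268,230),(80,213)])/3+[210-.3,130-.3],100).round(0), 'hole',ray(c,np.array([153,157])/3+[210,130],100))
E
```

```text
tube [271.9 154.7] [267 149  10  13  95] (array([646.26451894,  -7.9875691 ]), 109.22289937362075)
tube [257.  163.5] [253 158   9  12  91] (array([620.53515317,  32.1475387 ]), 107.66927842644509)
tube [285.1 165.9] [280 160  11  13  94] (array([615.95813064, -44.53900965]), 108.52257076627575)
tube [278.4 181.6] [274 176  10  12  93] (array([572.1122521 , -27.10186665]), 106.00350254983641)
hood [379.91525424 232.41525424] [373 228  15  10 118] [ 444.21165888 -313.56979251] 149.2479040210601 in mat -7.2654111165035165 1.0229073007299005
rack [[479. 361.  60.]
 [484. 300.  60.]
 [491. 240.  60.]
 [419. 355.  60.]
 [424. 294.  60.]
 [430. 234.  60.]]
block [[ 693.   81.  100.]
 [ 688. -106.  100.]
 [ 512.  -90.  100.]
 [ 523.   87.  100.]] hole [[577.78775173  18.69260341 100.        ]]
```

Emit:
step_arm:
  commands:
    - [[40,20,0],0,0.7]
    - [[42,21,0],0,0.7]
    - [[42,21,0],0,0.7]
    - [[42,21,0],0,0.7]
    - [[42,21,0],0,0.7]
    - [[42,21,0],0,0.7]
    - [[42,21,0],0,0.7]
    - [[0,0,20],0,0.7]
    - [[0,0,0],0,0.7]

```text
clock: 10.4
eef_pos: [597.9, -9.0, 423.7]
tcp_rot: [-3.084, -0.014, 1.58]
contact_force: [-0.4, -0.9, 0.1]
opening: 0.7
```

```bash
python3 - <<'E'
from h import *
f=grab_frame('wrist'); c=cam('wrist'); cv2.imwrite('pics/w2.png',f)
go(646,-8,310,np.radians(87))
q=proj(c,[[646.3,-8,165],[620.5,32.1,165],[616,-44.5,165],[572.1,-27.1,165],[577.8,18.7,100]]); print(q.round())
E
```

```text
t 10.45 pose [598.3  -9.2 424.9] [-3.0863 -0.0144  1.5797] op 0.704 F [ 0.2 -0.4 -0.5] 
 shift [ -0.9  53.9 112.1] turn 0.061276873759775974
[[340. 202.]
 [309. 149.]
 [298. 244.]
 [243. 222.]
 [256. 150.]]
```

View pics/w2.png

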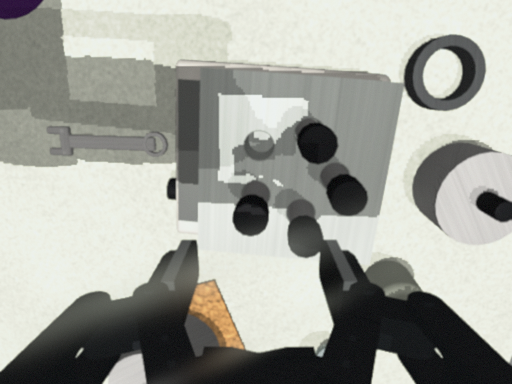

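The wrist view shows all four caps, at (347,195), (318,142), (304,235) and (250,214), with the empty hole at (260,144). The tool has drifted to a 0.055 rad tilt, so I test which motions reduce it.

Emit:
step_arm:
  commands:
    - [[0,0,-60],0,0.7]
    - [[0,0,-60],0,0.7]
    - [[0,0,0],0,0.7]
    - [[0,0,0],0,0.7]

```text
clock: 10.95
eef_pos: [604.5, -13.3, 547.0]
tcp_rot: [-3.083, -0.014, 1.576]
contact_force: [-0.6, 0.4, -0.7]
opening: 0.7
```

Emit:
step_arm:
  commands:
    - [[0,0,60],0,0.7]
    - [[0,0,60],0,0.7]
    - [[0,0,0],0,0.7]
    - [[0,0,0],0,0.7]

```text
clock: 11.45
eef_pos: [596.8, -13.0, 424.5]
tcp_rot: [-3.082, -0.014, 1.574]
contact_force: [0.4, 0.1, -0.2]
opening: 0.698
```

Emit:
step_arm:
  commands:
    - [[0,50,0],0,0.7]
    - [[0,0,0],0,0.7]
    - [[0,0,0],0,0.7]

```text
clock: 11.82
eef_pos: [648.8, -13.1, 427.6]
tcp_rot: [-3.088, -0.014, 1.574]
contact_force: [0.3, 0.1, -0.0]
opening: 0.703
```

Emit:
step_arm:
  commands:
    - [[0,-50,0],0,0.7]
    - [[0,0,0],0,0.7]
    - [[0,0,0],0,0.7]

```text
clock: 12.2
eef_pos: [596.9, -13.4, 433.7]
tcp_rot: [-3.092, -0.014, 1.574]
contact_force: [0.5, 0.1, 0.4]
opening: 0.705
```

Emit:
step_arm:
  commands:
    - [[0,55,0],0,0.7]
    - [[0,0,0],0,0.7]
    - [[0,-55,0],0,0.7]
    - [[0,0,0],0,0.7]
    - [[0,55,0],0,0.7]
    - [[0,0,0],0,0.7]
    - [[0,-55,0],0,0.7]
    - [[0,0,0],0,0.7]
    - [[0,55,0],0,0.7]
    - [[0,0,0],0,0.7]
    - [[0,-55,0],0,0.7]
    - [[0,0,0],0,0.7]

```text
clock: 13.7
eef_pos: [598.6, -13.5, 435.7]
tcp_rot: [-3.094, -0.014, 1.574]
contact_force: [1.7, 0.6, 0.5]
opening: 0.701
```

Emit:
step_arm:
  commands:
    - [[50,0,0],0,0.7]
    - [[50,0,0],0,0.7]
    - [[50,0,0],0,0.7]
    - [[0,0,0],0,0.7]

```text
clock: 14.2
eef_pos: [600.5, 140.2, 441.2]
tcp_rot: [-3.102, -0.015, 1.571]
contact_force: [-0.5, -1.8, -0.1]
opening: 0.696
```

Emit:
step_arm:
  commands:
    - [[-50,0,0],0,0.7]
    - [[-50,0,0],0,0.7]
    - [[-50,0,0],0,0.7]
    - [[0,0,0],0,0.7]

```text
clock: 14.7
eef_pos: [602.7, -14.8, 441.0]
tcp_rot: [-3.107, -0.014, 1.575]
contact_force: [-0.6, 0.7, 0.0]
opening: 0.702
```

Emit:
step_arm:
  commands:
    - [[0,60,0],0,0.7]
    - [[0,60,0],0,0.7]
    - [[0,0,0],0,0.7]
    - [[0,0,0],0,0.7]

```text
clock: 15.2
eef_pos: [725.3, -15.6, 436.7]
tcp_rot: [-3.107, -0.014, 1.572]
contact_force: [0.3, -0.1, 0.2]
opening: 0.703
```

Emit:
step_arm:
  commands:
    - [[0,-60,0],0,0.7]
    - [[0,-60,0],0,0.7]
    - [[0,0,0],0,0.7]
    - [[0,0,0],0,0.7]

```text
clock: 15.7
eef_pos: [598.8, -15.1, 440.7]
tcp_rot: [-3.106, -0.014, 1.573]
contact_force: [0.2, -0.1, -0.0]
opening: 0.696
```

```bash
cat > m.py <<'E'
from h import *
def meas(guess,name,T=70):
    f=grab_frame('wrist'); c=cam('wrist'); cv2.imwrite(f'pics/{name}.png',f); g=cv2.cvtColor(f,cv2.COLOR_BGR2GRAY)
    out=[]
    for x,y in guess:   # cap top at z 165, visible top disc + side to 140
        q,a=cyl(c,x,y,14.5,140,165)
        b=blobs(g<T,(max(0,int(q[0]-32)),max(0,int(q[1]-32)),int(q[0]+32),int(q[1]+32)),150)
        for ce,s in b:
            if abs(ce-q).max()<16:
                v,a=locate(c,ce,14.5,140,165); print('guess',(x,y),'->',v.round(1),'area',s[4],round(a), 'px',ce.round(),q.round())
E
python3 - <<'E'
from m import *
meas([(646.3,-8),(620.5,32.1),(616,-44.5),(572.1,-27.1)],'w3')
go(646,-8,310,np.radians(87))
E
```

```text
guess (646.3, -8) -> [650.3  -3.9] area 1153 1259 px [333. 180.] [328. 184.]
guess (620.5, 32.1) -> [625.   35.9] area 1118 1228 px [305. 131.] [299. 136.]
guess (616, -44.5) -> [619.9 -36.7] area 742 1185 px [295. 216.] [290. 224.]
guess (572.1, -27.1) -> [576.5 -23.3] area 1022 1174 px [244. 200.] [239. 204.]
t 15.75 pose [598.9 -15.1 440.5] [-3.1051 -0.0143  1.5725] op 0.697 F [ 0.3 -1.  -0.2] 
 shift [  5.2  51.8 128.8] turn 0.054046010604109185
```

Emit:
step_arm:
  commands:
    - [[0,30,0],0.054,0.7]
    - [[6,23,40],0,0.7]
    - [[0,0,30],0,0.7]
    - [[0,0,0],0,0.7]

```text
clock: 16.25
eef_pos: [655.2, -8.9, 368.8]
tcp_rot: [-3.11, -0.012, 1.517]
contact_force: [0.2, 0.2, -0.4]
opening: 0.704
```

```bash
python3 - <<'E'
from m import *
meas([(648.5,-6),(620.5,32.1),(616,-44.5),(572.1,-27.1)],'w4')
go(648.5,-6,308,np.radians(87))
E
```

```text
guess (648.5, -6) -> [652.5  -3.8] area 1896 2224 px [263. 217.] [257. 221.]
guess (620.5, 32.1) -> [626.5  35.4] area 1996 2327 px [215. 158.] [206. 164.]
guess (572.1, -27.1) -> [577.7 -25.7] area 2099 2258 px [152. 252.] [144. 253.]
t 16.3 pose [655.7  -8.9 370.4] [-3.1128 -0.0126  1.517 ] op 0.699 F [-0.2 -0.8 -0.2] 
 shift [ 1.8 -5.5 62.6] turn -0.001457706149467608
```

View pics/w4.png

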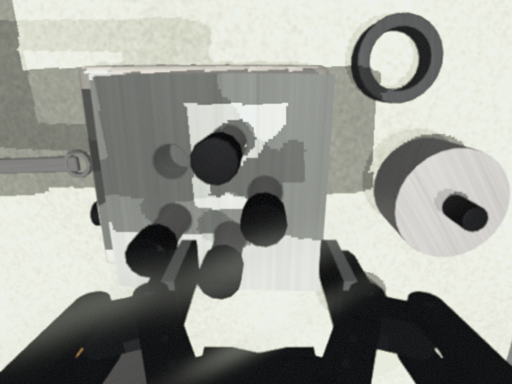

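The close view shows the target cap at (264,217), a little right of the line midway between the fingers at (258). So the wrist estimate (652,-4) is the one to use.

Emit:
step_arm:
  commands:
    - [[4,-2,25],0,0.7]
    - [[0,0,25],0,0.7]
    - [[0,0,12],0,0.7]
    - [[0,0,0],0,0.7]

```text
clock: 16.8
eef_pos: [655.8, -4.0, 314.1]
tcp_rot: [-3.123, -0.013, 1.517]
contact_force: [0.7, 0.3, 0.3]
opening: 0.702
```

```bash
python3 - <<'E'
from m import *
cv2.imwrite('pics/w5.png',grab_frame('wrist'))
go(652,-4,308,np.radians(87))
s=sense(); R=Ro.from_euler('xyz',s['tcp_rot']).as_matrix(); print(s['eef_pos']+R@[0,0,155])
E
```

```text
t 16.85 pose [656.   -4.  314.8] [-3.1242 -0.0131  1.5169] op 0.701 F [ 0.2 -0.   0.4] 
 shift [-0.3 -3.9  6.8] turn -0.0014942637821979687
[653.44669491  -1.84685732 159.80514948]
```

View pics/w5.png

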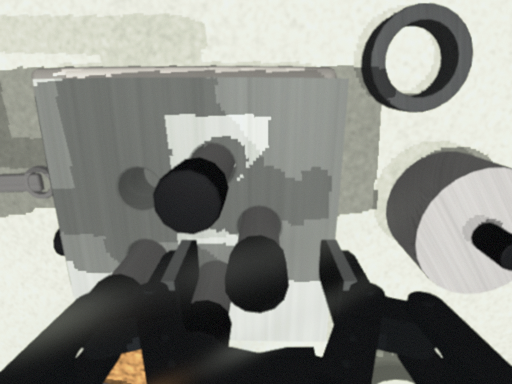

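The cap sits between the fingers at column 256, with the fingertips at about 190 and 325. I close on it.

Emit:
step_arm:
  commands:
    - [[-2,-1,7],0,0.7]
    - [[0,0,0],0,0]
    - [[0,0,0],0,0]
    - [[0,0,0],0,0]
    - [[0,0,0],0,0]
    - [[0,0,0],0,0]
  force: 40

```text
clock: 17.6
eef_pos: [655.5, -6.2, 310.1]
tcp_rot: [-3.128, -0.013, 1.517]
contact_force: [-0.4, 0.1, -0.4]
opening: 0.325
```

Emit:
step_arm:
  commands:
    - [[0,0,-15],0,0]
    - [[0,0,-30],0,0]
    - [[0,0,-30],0,0]
    - [[0,0,-30],0,0]
    - [[0,0,-30],0,0]
    - [[0,0,0],0,0]

```text
clock: 18.35
eef_pos: [657.3, -8.1, 454.0]
tcp_rot: [-3.13, -0.013, 1.517]
contact_force: [0.2, -0.7, -1.2]
opening: 0.325
```

Emit:
step_arm:
  commands:
    - [[15,-14,0],0,0]
    - [[30,-28,0],0,0]
    - [[36,-33,0],0,0]
    - [[36,-33,0],0,0]
    - [[36,-33,0],0,0]
    - [[36,-33,0],0,0]
    - [[24,-20,0],-0.05,0]
    - [[10,-8,0],-0.05,0]
    - [[0,0,0],-0.05,0]
    - [[0,0,0],0,0]

```text
clock: 19.6
eef_pos: [451.5, 234.3, 450.3]
tcp_rot: [-3.116, -0.014, 1.674]
contact_force: [0.3, 0.6, -0.7]
opening: 0.325
```

```bash
python3 - <<'E'
from m import *
f=grab_frame('wrist'); c=cam('wrist'); cv2.imwrite('pics/w6.png',f)
np.savez('w6.npz',K=c[0],d=c[1],R=c[2],t=c[3])
go(455,215,450,1.67)
P=[(479,361,60),(484,300,60),(491,240,60),(419,355,60),(424,294,60),(430,234,60)]
print(proj(c,P).round())
E
```

```text
t 19.65 pose [451.6 234.2 450.3] [-3.1157 -0.0139  1.673 ] op 0.324 F [ 0.2  0.2 -0.8] 
 shift [-19.4   1.5   0. ] turn 0.00304853271141603
[[306.  50.]
 [303. 109.]
 [302. 163.]
 [249.  50.]
 [248. 109.]
 [249. 162.]]
```

View pics/w6.png

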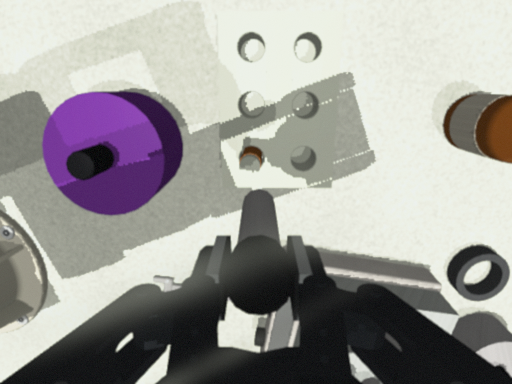

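The wrist view shows the rack holes at about (306,46), (304,103), (302,157), (251,46) and (251,103), with the vial at (251,155). The tube is held upright, its lower end at (258,200). I locate the rims and fit the lattice.

```bash
cat > rk.py <<'E'
from h import *
def rack(f,c,guess,r=14.5):
    g=cv2.cvtColor(f,cv2.COLOR_BGR2GRAY); W=[];I=[]
    for k,(x,y) in enumerate(guess):
        q=proj(c,[[x,y,60]])[0]; rp=np.sqrt(cyl(c,x,y,r,59.9,60)[1]/np.pi)
        x0,y0=np.maximum((q-26).astype(int),0); S=4
        a=cv2.resize(g[y0:y0+54,x0:x0+54],None,fx=S,fy=S,interpolation=cv2.INTER_CUBIC)
        h=cv2.HoughCircles(cv2.GaussianBlur(a,(0,0),3),cv2.HOUGH_GRADIENT,1,200,param1=80,param2=10,minRadius=int(rp*S*.88),maxRadius=int(rp*S*1.1))
        if h is None: print(k,'none'); continue
        px=(h[0,0,:2]+.5)/S-.5+[x0,y0]; w=ray(c,px,60)[0,:2]; print(k,px.round(1),round(h[0,0,2]/S,1),round(rp,1),w.round(1)); W.append(w);I.append(k)
    return np.array(W),I
# lattice: index 0..2 = +x row from +y to -y, 3..5 = -x row
L=np.array([(30,60),(30,0),(30,-60),(-30,60),(-30,0),(-30,-60)],float)
def fit(W,I):
    A=L[I]; m,n=A.mean(0),W.mean(0); H=(A-m).T@(W-n); th=np.arctan2(H[0,1]-H[1,0],H[0,0]+H[1,1])
    R=np.array([[np.cos(th),-np.sin(th)],[np.sin(th),np.cos(th)]]); X=(L-m)@R.T+n
    print('yaw',th,'res',(X[I]-W).round(1).tolist()); print(X.round(1).tolist()); return X
E
python3 - <<'E'
from rk import *
z=np.load('w6.npz'); c=(z['K'],z['d'],z['R'],z['t']); f=cv2.imread('pics/w6.png')
W,I=rack(f,c,[(480,365),(484,305),(489,246),(420,361),(425,302)])
fit(W,I)
E
```

```text
0 [307.8  45.5] 13.3 14.3 [479.7 365.5]
1 [292.2 104.8] 12.3 13.4 [471.5 303.6]
2 [291.5 161. ] 12.8 12.5 [479.1 241. ]
3 [250.8  46. ] 13.9 14.2 [420.3 358.9]
4 [251.2 104. ] 13.6 13.3 [426.6 299.7]
yaw 0.014729535886347 res [[-1.0, -3.4], [8.1, -1.5], [1.4, 1.1], [-1.5, 2.3], [-7.0, 1.6]]
[[478.7, 362.1], [479.6, 302.1], [480.5, 242.1], [418.7, 361.2], [419.6, 301.2], [420.5, 241.2]]
```

```bash
python3 - <<'E'
from rk import *
z=np.load('w6.npz'); c=(z['K'],z['d'],z['R'],z['t']); f=cv2.imread('pics/w6.png'); g=cv2.cvtColor(f,cv2.COLOR_BGR2GRAY)
fit(np.array([[479.7,365.5],[420.3,358.9],[426.6,299.7]]),[0,3,4])
p=np.array([451.6,234.2,450.3]); R=Ro.from_euler('xyz',[-3.1157,-.0139,1.673]).as_matrix()
for nm,b in(('rigid',p+R@[0,0,255]),('vert',p+R@[0,0,155]-[0,0,100])):
    q=proj(c,b+np.c_[12*np.cos(TH),12*np.sin(TH),0*TH]); print(nm,b.round(1),q.min(0).round(1),q.max(0).round(1))
for r in (197,200,205,210,215): 
    row=g[r,225:295]; i=np.where(row<120)[0]; print(r,i.min()+225 if len(i) else None,i.max()+225 if len(i) else None)
col=g[180:210,250:266].mean(1); print(col.round())
E
```

```text
yaw 0.10737490667041076 res [[0.1, 0.0], [-0.1, 0.2], [0.0, -0.2]]
[[479.8, 365.5], [486.3, 305.9], [492.7, 246.2], [420.2, 359.1], [426.6, 299.5], [433.0, 239.8]]
rigid [444.7 237.1 195.4] [242.4 183.9] [274.4 214.2]
vert [447.4 235.9 195.4] [245.8 185.7] [277.8 215.9]
197 245 272
200 244 272
205 242 273
210 242 274
215 242 275
[238. 238. 238. 238. 238. 238. 237. 230. 205. 160. 109.  81.  77.  77.
  77.  77.  78.  78.  78.  78.  78.  78.  79.  79.  79.  79.  79.  79.
  79.  79.]
```

Emit:
step_arm:
  commands:
    - [[24,15,10],0,0]
    - [[24,15,20],0,0]
    - [[18,10,30],0,0]
    - [[0,0,25],0,0]
    - [[0,0,0],0,0]
    - [[0,0,0],0,0]

```text
clock: 20.4
eef_pos: [485.3, 304.5, 362.8]
tcp_rot: [-3.116, -0.013, 1.664]
contact_force: [-0.4, 0.3, -1.5]
opening: 0.331
```

```bash
cat > tb.py <<'E'
from rk import *
def bottom(name,hole):
    s=sense(); f=grab_frame('wrist'); c=cam('wrist'); cv2.imwrite(f'pics/{name}.png',f)
    p=s['eef_pos']; R=Ro.from_euler('xyz',s['tcp_rot']).as_matrix(); b=p+R@[0,0,255]
    q=proj(c,b+np.c_[12*np.cos(TH),12*np.sin(TH),0*TH]); h=proj(c,np.c_[hole[0]+14.5*np.cos(TH),hole[1]+14.5*np.sin(TH),60+0*TH])
    print('t',s['clock'],'pose',p.round(1),s['tcp_rot'].round(4),'F',s['contact_force'].round(1),'op',round(s['opening'],3)); print('bottom',b.round(1),'need to hole (tool)',(R.T@(np.array([hole[0],hole[1],15])-b)).round(1))
    print('pred tube box',q.min(0).round(1),q.max(0).round(1),'hole box',h.min(0).round(1),h.max(0).round(1))
    S=4;x0,y0,x1,y1=180,120,340,260
    cv2.imwrite(f'pics/{name}c.png',cv2.resize(f[y0:y1,x0:x1],None,fx=S,fy=S,interpolation=cv2.INTER_CUBIC))
E
python3 - <<'E'
from tb import *
bottom('w7',(486.3,305.9))
E
```

```text
t 20.4 pose [485.3 304.5 362.8] [-3.1162 -0.013   1.6635] F [-0.4  0.3 -1.5] op 0.331
bottom [478.5 307.2 107.9] need to hole (tool) [-3.2 10.  92.6]
pred tube box [242.4 183.8] [274.5 214.1] hole box [252.2 168.1] [284.6 199.2]
```

View pics/w7c.png

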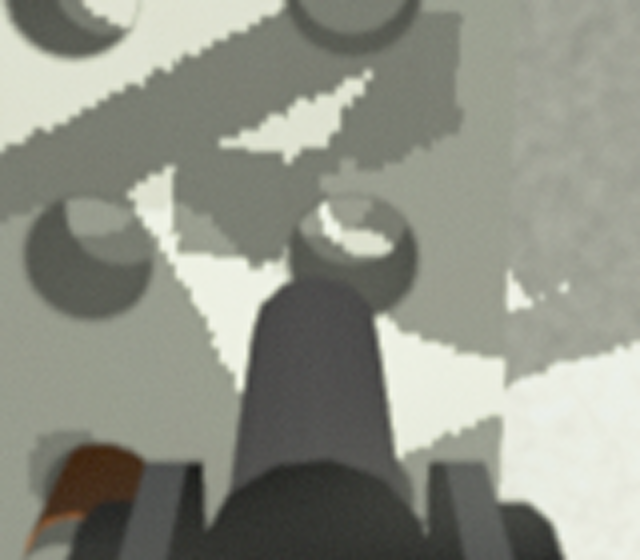

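The crop shows the hole rim at image x 252–284, y 169–199, exactly as predicted. The tube's end sits at row 189.5, so it is about 4 mm toward tool -x from nominal. I correct that and lower the tube.

Emit:
step_arm:
  commands:
    - [[2.5,7.5,0],0,0]
    - [[0,0,0],0,0]
    - [[-0.4,0.7,25],0,0]
    - [[0,0,0],0,0]

```text
clock: 20.95
eef_pos: [494.2, 307.7, 340.7]
tcp_rot: [-3.121, -0.015, 1.662]
contact_force: [-0.3, -0.8, -1.1]
opening: 0.326
```

```bash
python3 - <<'E'
from tb import *
bottom('w8',(486.3,305.9))
g=cv2.cvtColor(cv2.imread('pics/w8.png'),cv2.COLOR_BGR2GRAY)
for r in range(180,206,2): print(r,g[r,236:300:3])
E
```

```text
t 20.95 pose [494.2 307.7 340.7] [-3.1211 -0.0154  1.6624] F [-0.3 -0.8 -1.1] op 0.326
bottom [488.6 311.1  85.8] need to hole (tool) [-6.  -1.3 70.8]
pred tube box [240.9 184.3] [272.7 214.4] hole box [236.9 178.4] [271.6 211.3]
180 [120 121 122 119 189 236 237 233 157 117 146 155 153 154 155 155 156 155
 156 156 155 156]
182 [123 122 118 140 232 238 238 238 189 119 128 154 154 153 155 156 155 155
 155 155 155 154]
184 [122 123 121 155 166 238 239 237 224 133 130 139 155 155 157 156 156 156
 156 156 155 159]
186 [124 118 102 154 152 239 233 230 220 212 214 187 151 155 156 156 157 155
 154 157 156 161]
188 [123 105  87 127 126 196 218 194 193 218 221 193 143 154 155 156 155 154
 155 156 157 159]
190 [139  95  89 105 124 123 118  87  85 124 181 119 112 156 155 153 156 156
 156 156 154 158]
192 [153  91  89  88 104  74  76  76  77  75  74  87 106 154 156 154 156 156
 155 156 154 161]
194 [197  94  89  87  76  76  78  78  78  78  79  75  98 155 155 157 154 154
 154 157 156 200]
196 [237 101  88  72  75  74  77  79  79  77  76  75  92 156 157 156 155 155
 155 156 155 235]
198 [236 105  87  72  75  76  77  77  79  77  76  76  80 155 155 154 156 155
 154 156 154 234]
200 [237 135  88  72  75  76  77  79  78  76  78  76  74 155 153 155 155 153
 155 154 155 235]
202 [237 188  85  73  75  76  78  80  80  79  77  76  72 150 154 154 155 153
 154 155 155 237]
204 [238 225  99  72  75  78  78  78  79  80  77  76  73 146 154 154 155 153
 156 158 170 238]
```

Emit:
step_arm:
  commands:
    - [[-0.6,-2.6,0],0,0]
    - [[0,0,0],0,0]
    - [[-0.2,0.3,12],0,0]
    - [[0,0,0],0,0]

```text
clock: 21.5
eef_pos: [492.6, 307.5, 331.8]
tcp_rot: [-3.126, -0.018, 1.663]
contact_force: [0.1, 0.1, -0.9]
opening: 0.325
```

```bash
python3 - <<'E'
from tb import *
bottom('w9',(486.3,305.9))
E
```

```text
t 21.5 pose [492.6 307.5 331.8] [-3.1263 -0.018   1.6626] F [ 0.1  0.1 -0.9] op 0.325
bottom [488.3 311.7  76.9] need to hole (tool) [-6.7 -1.5 61.8]
pred tube box [241.7 184.1] [273.6 214.4] hole box [237.  181.9] [272.9 216. ]
```

View pics/w9c.png

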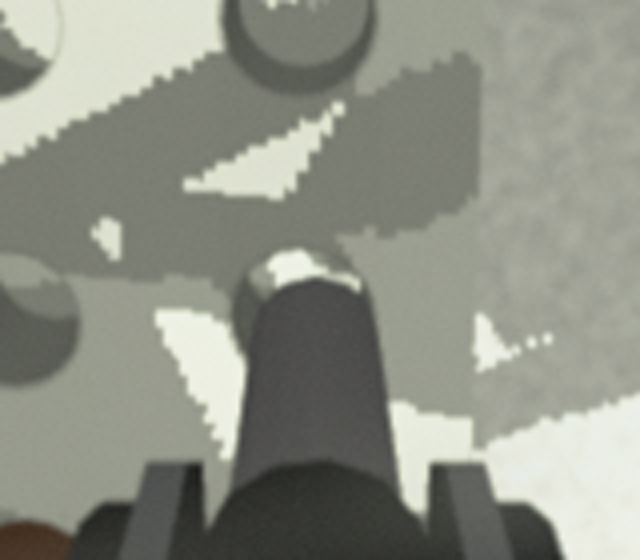

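The crop shows the tube end (centre column 314) about 14 crop pixels right of the rim's centre (300), so I shift -2.6 mm along tool y.

Emit:
step_arm:
  commands:
    - [[-1.6,-2.7,0],0,0]
    - [[0,0,0],0,0]
    - [[-0.3,0.2,12],0,0]
    - [[0,0,0],0,0]

```text
clock: 22.05
eef_pos: [490.2, 305.6, 319.6]
tcp_rot: [-3.127, -0.018, 1.662]
contact_force: [-0.3, 0.8, -0.8]
opening: 0.322
```

```bash
cat >> tb.py <<'E'
def edges(name):
    g=cv2.cvtColor(cv2.imread(f'pics/{name}.png'),cv2.COLOR_BGR2GRAY)
    h=cv2.cvtColor(cv2.imread(f'pics/{name}.png'),cv2.COLOR_BGR2HSV)
    for r in range(178,222,3): print(r,g[r,228:292:2].tolist())
E
python3 - <<'E'
from tb import *
bottom('w10',(486.3,305.9)); edges('w10')
E
```

```text
t 22.05 pose [490.2 305.6 319.6] [-3.1271 -0.0184  1.6625] F [-0.3  0.8 -0.8] op 0.322
bottom [486.1 309.9  64.7] need to hole (tool) [-5.   0.6 49.6]
pred tube box [241.7 184.1] [273.6 214.3] hole box [238.7 184.3] [276.4 220. ]
178 [125, 124, 124, 123, 123, 124, 121, 122, 124, 122, 123, 120, 125, 122, 121, 124, 122, 124, 123, 124, 123, 121, 122, 121, 122, 123, 124, 125, 126, 124, 125, 123]
181 [124, 125, 123, 124, 124, 123, 122, 123, 126, 122, 123, 123, 123, 123, 122, 124, 123, 123, 122, 121, 123, 121, 123, 122, 122, 123, 122, 124, 124, 125, 125, 126]
184 [124, 124, 123, 124, 124, 120, 124, 124, 122, 125, 121, 119, 127, 119, 119, 123, 119, 117, 120, 122, 125, 125, 125, 132, 153, 153, 130, 135, 138, 139, 153, 155]
187 [124, 124, 123, 124, 123, 123, 122, 123, 122, 117, 145, 226, 239, 216, 165, 153, 154, 134, 122, 117, 129, 150, 155, 154, 156, 156, 153, 154, 157, 155, 157, 156]
190 [124, 125, 123, 124, 123, 120, 122, 118, 130, 150, 159, 171, 170, 131, 93, 78, 80, 85, 95, 106, 121, 122, 130, 153, 154, 155, 154, 156, 153, 156, 154, 156]
193 [128, 124, 125, 125, 125, 121, 119, 94, 115, 1
[... 731 characters left out ...]
, 71, 72, 77, 76, 76, 80, 79, 80, 79, 80, 79, 77, 78, 77, 77, 76, 74, 124, 152, 156, 155, 155, 155, 155, 153]
211 [237, 237, 237, 237, 237, 238, 216, 88, 70, 76, 76, 79, 78, 82, 81, 81, 79, 79, 78, 79, 77, 78, 76, 76, 142, 154, 154, 155, 154, 156, 155, 155]
214 [238, 237, 237, 237, 237, 237, 231, 78, 74, 77, 77, 74, 80, 78, 79, 81, 80, 80, 80, 79, 76, 78, 75, 74, 126, 152, 152, 153, 155, 155, 154, 154]
217 [237, 236, 237, 237, 236, 238, 206, 71, 76, 77, 77, 78, 78, 79, 79, 81, 80, 79, 80, 80, 78, 78, 77, 76, 105, 155, 154, 154, 154, 155, 155, 154]
220 [214, 237, 237, 237, 236, 238, 155, 70, 75, 76, 76, 80, 81, 81, 79, 83, 82, 78, 80, 80, 80, 80, 78, 74, 91, 153, 154, 155, 154, 154, 152, 152]
```

Emit:
step_arm:
  commands:
    - [[0.5,-0.8,0],0,0]
    - [[-0.2,0.2,10],0,0]
    - [[-0.2,0.1,10],0,0]
    - [[0,0,0],0,0]

```text
clock: 22.6
eef_pos: [489.5, 306.1, 298.6]
tcp_rot: [-3.128, -0.018, 1.663]
contact_force: [-0.1, 0.4, -1.1]
opening: 0.323
```

```bash
python3 - <<'E'
from tb import *
go(490,305,270)
E
```

```text
t 22.6 pose [489.5 306.1 298.6] [-3.1276 -0.0183  1.6627] op 0.323 F [-0.1  0.4 -1.1] 
 shift [-1.6  0.8 28.6] turn None
```

Emit:
step_arm:
  commands:
    - [[-0.3,0.2,12],0,0]
    - [[-0.3,0.2,12],0,0]
    - [[0,0,3],0,0]
    - [[0,0,0],0,0]

```text
clock: 23.1
eef_pos: [489.7, 306.1, 269.9]
tcp_rot: [-3.127, -0.019, 1.662]
contact_force: [-2.8, -1.3, 8.1]
opening: 0.327
```

Force rises to 8 N at the floor (z 270), so the first tube is seated. I release it, rise and go for the next.

Emit:
step_arm:
  commands:
    - [[0,0,0],0,0.5]
    - [[0,0,0],0,0.6]
    - [[0,0,0],0,0.6]
    - [[0,0,-25],0,0.6]
    - [[0,0,-50],0,0.6]
    - [[0,0,-60],0,0.6]
    - [[-30,5,-45],0,0.6]
    - [[-45,8,0],0,0.6]
    - [[-50,8,0],0,0.6]
    - [[-50,8,0],0,0.6]
    - [[-50,8,0],0,0.6]
    - [[-50,8,0],0,0.6]
    - [[-40,8,0],0,0.6]
    - [[0,0,0],-0.15,0.6]
    - [[0,0,0],-0.16,0.6]
    - [[0,0,0],-0.16,0.6]
    - [[0,0,0],0,0.6]

```text
clock: 25.22
eef_pos: [577.0, -16.0, 450.5]
tcp_rot: [3.139, -0.02, 2.145]
contact_force: [-0.3, -0.3, 0.0]
opening: 0.602
```

```bash
python3 - <<'E'
from m import *
go(576.4,-23.5,400,np.radians(122.5))
meas([(626,36.6),(621.3,-41.2),(576.4,-23.5)],'w11')
f=grab_frame('top');cv2.imwrite('pics/t3.png',f); c=cam('top'); g=cv2.cvtColor(f,cv2.COLOR_BGR2GRAY)
for ce,s in blobs(g<60,(130,200,205,250),20): print('tube in rack',ce,s,locate(c,ce,14.5,100,125))
E
```

```text
t 25.23 pose [577.  -16.  450.5] [ 3.1393 -0.0203  2.1452] op 0.602 F [-0.3 -0.3  0. ] 
 shift [-7.  -4.7 50.3] turn 0.007153823125737979
guess (626, 36.6) -> [624.3  35.5] area 1053 1171 px [336. 170.] [338. 170.]
guess (621.3, -41.2) -> [614.  -33.6] area 369 1080 px [281. 226.] [283. 237.]
guess (576.4, -23.5) -> [575.6 -23.4] area 951 1086 px [251. 196.] [252. 196.]
tube in rack [158.96116505 212.48543689] [153 208  13  10 103] (array([483.11804174, 298.42401987]), 110.20711212069727)
```

```bash
cat >> h.py <<'E'
def gp(x,y,z,L=155,yaw=None):
    s=sense(); p=s['eef_pos']; R=Ro.from_euler('xyz',s['tcp_rot']).as_matrix(); b=p+R@[0,0,L]
    t=None if yaw is None else round(-((yaw-s['tcp_rot'][2]+np.pi)%(2*np.pi)-np.pi),3)
    print('t',round(s['clock'],2),'tcp',p.round(1),s['tcp_rot'].round(4),'op',round(s['opening'],3),'F',s['contact_force'].round(1),'point',b.round(1))
    lat=R.T@(np.array([x,y,b[2]])-b); dn=R.T@[0,0,-1.]
    print(' lateral',lat.round(1),'then down',round(b[2]-z,1),'x',dn.round(3),'turn',t)
E
python3 - <<'E'
from h import *
gp(575.8,-23.4,153)
E
```

```text
t 25.32 tcp [577.  -15.9 450.5] [ 3.1394 -0.0203  2.1427] op 0.599 F [ 0.2 -0.9 -0.1] point [575.6 -13.1 295.5]
 lateral [-8.8 -5.4 -0.2] then down 142.5 x [-0.02  -0.002  1.   ] turn None
```

Emit:
step_arm:
  commands:
    - [[-9,-5.5,0],0,0.6]
    - [[-0.8,0,40],0,0.6]
    - [[-0.8,0,40],0,0.6]
    - [[-0.4,0,20],0,0.6]
    - [[0,0,0],0,0.6]

```text
clock: 25.95
eef_pos: [578.0, -28.7, 348.7]
tcp_rot: [3.138, -0.018, 2.133]
contact_force: [-0.5, -0.5, 0.6]
opening: 0.596
```

```bash
python3 - <<'E'
from m import *
meas([(576.4,-23.5)],'w12')
gp(575.8,-23.4,153)
E
```

```text
guess (576.4, -23.5) -> [575.2 -21.2] area 2034 2802 px [258. 228.] [258. 232.]
t 26.0 tcp [578.3 -28.7 349.7] [ 3.1365 -0.0172  2.1337] op 0.602 F [ 0.9 -0.  -0.8] point [577.6 -26.1 194.7]
 lateral [ 3.2 -0.1  0.1] then down 41.7 x [-0.017 -0.005  1.   ] turn None
```

Emit:
step_arm:
  commands:
    - [[-0.9,0,22],0,0.6]
    - [[-0.4,0,19],0,0.6]
    - [[0,0,0],0,0.6]
    - [[0,0,0],0,0]
    - [[0,0,0],0,0]
    - [[0,0,0],0,0]
    - [[0,0,0],0,0]
    - [[0,0,0],0,0]

```text
clock: 27.0
eef_pos: [580.8, -29.8, 313.0]
tcp_rot: [3.131, -0.013, 2.132]
contact_force: [-0.5, -0.1, -1.5]
opening: 0.327
```

```bash
python3 - <<'E'
from m import *
gp(575.8,-23.4,153)
E
```

```text
t 27.0 tcp [580.8 -29.8 313. ] [ 3.1308 -0.0126  2.1319] op 0.327 F [-0.5 -0.1 -1.5] point [581.2 -27.3 158.1]
 lateral [ 6.1 -2.5  0.1] then down 5.1 x [-0.013 -0.011  1.   ] turn None
```

Emit:
step_arm:
  commands:
    - [[0,0,-15],0,0]
    - [[0,0,-35],0,0]
    - [[0,0,-45],0,0]
    - [[0,0,-45],0,0]
    - [[0,0,0],0.15,0]
    - [[0,0,0],0.15,0]
    - [[0,0,0],0.15,0]
    - [[25,-8,0],0,0]
    - [[42,-14,0],0,0]
    - [[45,-15,0],0,0]
    - [[45,-15,0],0,0]
    - [[45,-15,0],0,0]
    - [[45,-15,0],0,0]
    - [[45,-15,0],0,0]
    - [[42,-14,0],0,0]
    - [[25,-6,0],0,0]
    - [[0,0,0],0,0]

```text
clock: 29.12
eef_pos: [425.0, 324.3, 482.8]
tcp_rot: [3.113, -0.021, 1.665]
contact_force: [-0.9, -0.4, -2.8]
opening: 0.325
```

```bash
python3 - <<'E'
from m import *
gp(420.2,359.1,100,258,1.67)
E
```

```text
t 29.12 tcp [425.  324.3 482.8] [ 3.113  -0.0205  1.665 ] op 0.325 F [-0.9 -0.4 -2.8] point [431.9 330.2 224.9]
 lateral [29.8 -8.9  0.4] then down 124.9 x [-0.021 -0.029  0.999] turn -0.005
```

Emit:
step_arm:
  commands:
    - [[17,-4.5,0],0,0]
    - [[17,-4.5,15],0,0]
    - [[-1,-1,40],0,0]
    - [[-1,-1.3,40],0,0]
    - [[-0.6,-1,28],0,0]
    - [[0,0,0],0,0]

```text
clock: 29.88
eef_pos: [412.3, 359.3, 355.0]
tcp_rot: [3.113, -0.021, 1.662]
contact_force: [0.0, 0.0, -1.3]
opening: 0.324
```

```bash
python3 - <<'E'
import re
s=open('tb.py').read().replace("def bottom(name,hole):","def bottom(name,hole,L=255):").replace("[0,0,255]","[0,0,L]"); open('tb.py','w').write(s)
E
cat >> tb.py <<'E'
def auto(name,hole,L=255):
    """measure tube end in picture: column edges at the end's middle row, far-end row; report offsets to nominal in tool mm"""
    bottom(name,hole,L); s=sense(); c=cam('wrist'); f=cv2.imread(f'pics/{name}.png'); g=cv2.cvtColor(f,cv2.COLOR_BGR2GRAY).astype(int)
    R=Ro.from_euler('xyz',s['tcp_rot']).as_matrix(); b=s['eef_pos']+R@[0,0,L]
    q=proj(c,b+np.c_[12*np.cos(TH),12*np.sin(TH),0*TH]); lo,hi=q.min(0),q.max(0); m=(lo+hi)/2
    d=(g<83)&(g>66) # the tube's even dark grey
    r=int(hi[1]+4); i=np.where(d[r,int(m[0])-30:int(m[0])+30])[0]+int(m[0])-30
    col=d[int(lo[1])-20:int(hi[1])+10,int(m[0])-4:int(m[0])+5].mean(1); j=np.where(col>.8)[0]
    print('cols',i.min(),i.max(),'vs',lo[0].round(1),hi[0].round(1),'at row',r,' far row',j.min()+int(lo[1])-20,'vs',lo[1].round(1),'px/mm',((hi-lo)/24).round(2))
    gp(hole[0],hole[1],60,L)
E
python3 - <<'E'
from tb import *
auto('w13',(420.2,359.1),258)
W,I=rack(cv2.imread('pics/w13.png'),cam('wrist'),[(479.8,365.5),(486,306),(493,246),(420.2,359.1),(426.6,299.5)])
E
```

```text
t 29.875 pose [412.3 359.3 355. ] [ 3.1125 -0.021   1.6618] F [ 0.   0.  -1.3] op 0.324
bottom [419.3 365.4  97.2] need to hole (tool) [-8.1 -2.  82. ]
pred tube box [241.4 183.1] [272.9 213. ] hole box [240.  175.9] [272.9 207.3]
cols 238 273 vs 242.6 274.2 at row 216  far row 183 vs 182.8 px/mm [1.32 1.25]
t 29.93 tcp [412.7 359.7 356.4] [ 3.1108 -0.0223  1.6619] op 0.325 F [ 0.2  0.5 -0.8] point [420.1 366.1  98.5]
 lateral [-7.  -0.5 -0.2] then down 38.5 x [-0.022 -0.031  0.999] turn None
0 none
1 none
2 none
3 none
4 [269.8 241.8] 14.2 14.7 [436.8 311.9]
```

View pics/w13c.png

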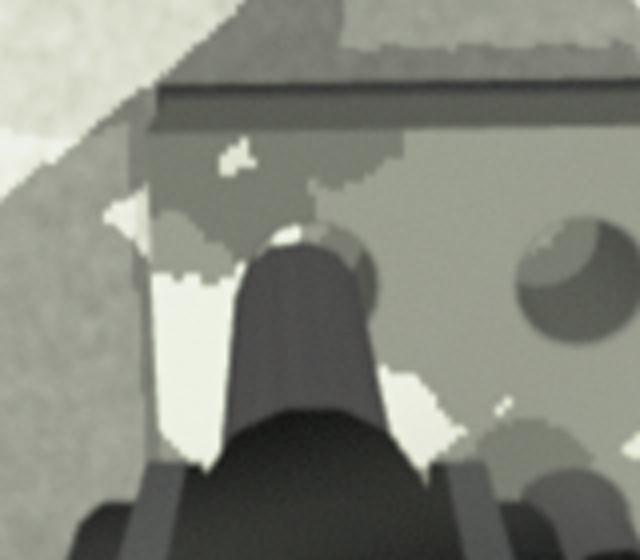

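The crop shows the tube end centred at about (255,196) in the image and the rim at about (258,191), so I shift (-8.5, +1.8) mm with perspective allowed for.

Emit:
step_arm:
  commands:
    - [[-8.5,1.8,0],0,0]
    - [[0,0,0],0,0]
    - [[-0.6,-0.8,25],0,0]
    - [[0,0,0],0,0]
    - [[0,0,0],0,0]

```text
clock: 30.55
eef_pos: [417.5, 351.9, 336.7]
tcp_rot: [3.103, -0.028, 1.661]
contact_force: [-0.0, 0.7, -1.0]
opening: 0.324
```

```bash
python3 - <<'E'
from tb import *
auto('w14',(420.2,359.1),258)
edges('w14')
E
```

```text
t 30.55 pose [417.5 351.9 336.7] [ 3.103  -0.0277  1.6609] F [-0.   0.7 -1. ] op 0.324
bottom [426.7 359.9  79. ] need to hole (tool) [-2.  -9.  63.6]
pred tube box [242.9 182.6] [274.5 212.8] hole box [231.9 173.7] [267.5 207.8]
cols 238 273 vs 242.6 274.2 at row 216  far row 183 vs 182.7 px/mm [1.32 1.25]
t 30.6 tcp [417.3 351.8 336.6] [ 3.1033 -0.0275  1.6609] op 0.323 F [ 0.2 -0.1 -1.4] point [426.5 359.8  78.8]
 lateral [-0.1 -6.4 -0.2] then down 18.8 x [-0.028 -0.038  0.999] turn None
178 [125, 124, 124, 122, 118, 137, 155, 229, 235, 183, 154, 155, 150, 125, 124, 122, 119, 122, 152, 151, 155, 156, 154, 157, 157, 156, 156, 156, 155, 156, 153, 156]
181 [125, 125, 123, 116, 150, 156, 180, 240, 239, 225, 131, 97, 84, 80, 83, 91, 108, 116, 123, 153, 155, 155, 155, 155, 156, 155, 156, 155, 156, 155, 155, 154]
184 [140, 136, 116, 93, 140, 144, 148, 179, 162, 78, 74, 77, 80, 75, 77, 78, 78, 76, 78, 121, 156, 155, 155, 155, 156, 155, 155, 155, 155, 155, 156, 155]
187 [154, 150, 113, 84, 88, 115, 112, 73, 75, 76, 77, 75, 79, 76, 77, 76, 78, 77, 76, 79, 131, 153, 155, 156, 156, 155, 155, 
[... 941 characters left out ...]
, 74, 77, 79, 76, 77, 75, 80, 79, 77, 78, 79, 78, 77, 78, 78, 75, 82, 150, 156, 156, 155, 153, 155, 155, 155, 155]
211 [238, 238, 238, 238, 209, 71, 78, 75, 77, 78, 77, 79, 77, 77, 79, 77, 79, 80, 77, 79, 77, 75, 72, 135, 155, 154, 156, 153, 156, 154, 154, 155]
214 [238, 237, 236, 238, 193, 70, 79, 77, 78, 80, 75, 77, 78, 81, 77, 76, 77, 78, 77, 76, 79, 78, 76, 104, 157, 154, 154, 154, 155, 154, 155, 156]
217 [238, 237, 238, 240, 159, 70, 76, 76, 80, 79, 79, 77, 78, 79, 80, 77, 79, 77, 77, 78, 78, 78, 76, 85, 149, 155, 156, 155, 152, 155, 153, 154]
220 [237, 237, 237, 240, 141, 74, 78, 78, 79, 79, 80, 78, 79, 80, 78, 77, 76, 79, 77, 79, 79, 79, 78, 72, 135, 155, 154, 152, 154, 153, 155, 154]
```

Emit:
step_arm:
  commands:
    - [[-1.8,-2.9,0],0,0]
    - [[0,0,0],0,0]
    - [[-0.3,-0.4,12],0,0]
    - [[0,0,0],0,0]
    - [[0,0,0],0,0]

```text
clock: 31.22
eef_pos: [414.6, 349.9, 324.9]
tcp_rot: [3.102, -0.029, 1.661]
contact_force: [0.2, -0.5, -0.7]
opening: 0.328
```

```bash
cat >> tb.py <<'E'
def meas2(name,hole,L=255,pr=1):
    """tube taken as hanging vertical below the grasp point (L-155 long there): offsets from columns/rows"""
    s=sense(); f=grab_frame('wrist'); c=cam('wrist'); cv2.imwrite(f'pics/{name}.png',f); g=cv2.cvtColor(f,cv2.COLOR_BGR2GRAY).astype(int)
    p=s['eef_pos']; R=Ro.from_euler('xyz',s['tcp_rot']).as_matrix(); b=p+R@[0,0,155]-[0,0,L-155]
    q=proj(c,b+np.c_[12*np.cos(TH),12*np.sin(TH),0*TH]); lo,hi=q.min(0),q.max(0); m=(lo+hi)/2
    h=proj(c,np.c_[hole[0]+14.5*np.cos(TH),hole[1]+14.5*np.sin(TH),60+0*TH])
    d=(abs(g-77)<7).astype('uint8'); d=cv2.morphologyEx(d,cv2.MORPH_OPEN,np.ones((5,5)))
    lab=cv2.connectedComponents(d)[1]; k=lab[int(hi[1])+5,int(m[0])]; T=lab==k
    far=np.where(T[:,int(m[0])-3:int(m[0])+4].mean(1)>.5)[0].min(); r=int(far+(hi-lo)[1]/2); i=np.where(T[r])[0]
    ppm=(hi-lo)/24; oy=((i.min()+i.max())/2-m[0])/ppm[0]; ox=-(far-.5-lo[1])/ppm[1]
    lat=R.T@(np.array([hole[0],hole[1],b[2]])-b)
    print('t',round(s['clock'],2),'tcp',p.round(1),s['tcp_rot'].round(4),'F',s['contact_force'].round(1),'bottom z',b[2].round(1))
    print('tube cols',i.min(),i.max(),'far',far,'pred',lo.round(1),hi.round(1),'hole',h.min(0).round(1),h.max(0).round(1))
    print('offset x,y',ox.round(1),oy.round(1),'=> lateral',(lat[:2]-[ox,oy]).round(1),'down',(R.T@[0,0,-1.]).round(3))
    if pr:
        for rr in (int(h.min(0)[1])-3,r-6,r,r+4): print(rr,g[rr,226:294:2].tolist())
E
python3 - <<'E'
from tb import *
meas2('w15',(420.2,359.1),258)
E
```

```text
t 31.23 tcp [414.6 349.9 324.9] [ 3.1018 -0.0286  1.661 ] F [ 0.2 -0.5 -0.7] bottom z 67.0
tube cols 0 511 far 0 pred [237.4 186.4] [269.  216.3] hole [234.6 175.4] [271.9 211.1]
offset x,y 149.9 1.7 => lateral [-145.7   -1.5] down [-0.029 -0.04   0.999]
172 [210, 224, 216, 122, 123, 125, 124, 124, 125, 123, 121, 123, 123, 123, 123, 122, 124, 124, 124, 123, 123, 121, 123, 124, 123, 124, 124, 122, 124, 122, 123, 124, 132, 156]
8 [238, 239, 239, 238, 239, 238, 238, 239, 238, 237, 237, 239, 239, 238, 236, 236, 236, 238, 238, 236, 239, 238, 238, 238, 238, 239, 239, 239, 239, 238, 236, 233, 233, 234]
14 [236, 237, 237, 237, 239, 239, 239, 238, 237, 238, 237, 235, 236, 237, 237, 236, 237, 236, 234, 232, 235, 236, 237, 238, 238, 239, 238, 236, 237, 238, 236, 237, 235, 236]
18 [234, 234, 234, 237, 238, 239, 237, 236, 238, 238, 236, 237, 239, 240, 239, 239, 236, 235, 237, 239, 238, 239, 238, 239, 237, 237, 238, 238, 238, 237, 235, 234, 236, 237]
```

```bash
python3 - <<'E'
s=open('tb.py').read()
s=s.replace("d=(abs(g-77)<7).astype('uint8'); d=cv2.morphologyEx(d,cv2.MORPH_OPEN,np.ones((5,5)))","d=(cv2.GaussianBlur(g.astype('uint8'),(0,0),.8)<82).astype('uint8')")
s=s.replace("T=lab==k","T=lab==k; T[:int(lo[1])-14]=0; T[:,:int(lo[0])-10]=0; T[:,int(hi[0])+10:]=0")
open('tb.py','w').write(s)
E
python3 - <<'E'
from tb import *
meas2('w16',(420.2,359.1),258)
E
```

```text
t 31.27 tcp [414.6 349.8 324.8] [ 3.1021 -0.0284  1.661 ] F [-0.4 -0.4 -1.4] bottom z 67.0
tube cols 238 269 far 182 pred [237.2 186.5] [268.7 216.4] hole [234.5 175.5] [271.7 211.1]
offset x,y 4.0 0.4 => lateral [ 0.3 -0.1] down [-0.028 -0.039  0.999]
172 [209, 223, 214, 122, 124, 125, 122, 122, 126, 122, 125, 122, 124, 124, 124, 124, 123, 125, 121, 122, 124, 125, 123, 124, 124, 123, 125, 124, 122, 123, 122, 123, 134, 156]
190 [157, 132, 125, 124, 107, 87, 82, 75, 75, 74, 76, 76, 77, 79, 78, 79, 79, 77, 77, 75, 74, 73, 86, 129, 158, 156, 157, 153, 155, 156, 155, 156, 156, 157]
196 [155, 155, 155, 155, 135, 88, 76, 76, 77, 76, 78, 78, 77, 78, 78, 78, 79, 79, 78, 77, 77, 75, 78, 128, 154, 155, 155, 156, 154, 155, 156, 153, 155, 156]
200 [154, 154, 153, 162, 160, 118, 74, 76, 76, 75, 76, 79, 75, 80, 78, 79, 77, 78, 79, 77, 79, 76, 77, 145, 155, 155, 155, 155, 156, 156, 156, 158, 156, 153]
```

Emit:
step_arm:
  commands:
    - [[0.2,-0.6,0],0,0]
    - [[-0.3,-0.4,10],0,0]
    - [[-0.3,-0.4,10],0,0]
    - [[0,0,0],0,0]

```text
clock: 31.82
eef_pos: [413.9, 349.9, 303.3]
tcp_rot: [3.102, -0.028, 1.661]
contact_force: [-1.2, 0.8, -1.5]
opening: 0.324
```

Emit:
step_arm:
  commands:
    - [[-0.3,-0.4,12],0,0]
    - [[-0.3,-0.4,12],0,0]
    - [[0,0,4],0,0]
    - [[0,0,0],0,0]

```text
clock: 32.33
eef_pos: [414.1, 350.1, 272.8]
tcp_rot: [3.103, -0.028, 1.661]
contact_force: [-0.4, 1.1, -1.6]
opening: 0.328
```

Emit:
step_arm:
  commands:
    - [[0,0,2.5],0,0]
    - [[0,0,0],0,0]

```text
clock: 32.58
eef_pos: [414.8, 350.9, 271.9]
tcp_rot: [3.101, -0.03, 1.661]
contact_force: [-0.4, -1.3, -1.9]
opening: 0.324
```

Emit:
step_arm:
  commands:
    - [[0,0,0],0,0.5]
    - [[0,0,0],0,0.6]
    - [[0,0,0],0,0.6]
    - [[0,0,-25],0,0.6]
    - [[0,0,-50],0,0.6]
    - [[0,0,-60],0,0.6]
    - [[0,0,-45],0,0.6]
    - [[0,0,0],0,0.6]

```text
clock: 33.58
eef_pos: [407.9, 344.7, 457.2]
tcp_rot: [3.1, -0.03, 1.661]
contact_force: [0.1, 0.2, -0.1]
opening: 0.596
```

Emit:
step_arm:
  commands:
    - [[-20,11,0],0,0.6]
    - [[-40,22,0],0,0.6]
    - [[-40,22,0],0,0.6]
    - [[-40,22,0],0,0.6]
    - [[-40,22,0],0,0.6]
    - [[-40,22,0],0,0.6]
    - [[-40,22,0],0,0.6]
    - [[-40,22,0],0,0.6]
    - [[-20,11,0],0,0.6]
    - [[0,0,0],0,0.6]
    - [[0,0,0],0,0.6]

```text
clock: 34.95
eef_pos: [615.6, 33.1, 442.1]
tcp_rot: [3.114, -0.03, 1.662]
contact_force: [0.0, -0.3, 0.3]
opening: 0.601
```

```bash
sed -i 's/-32))/-50))/g; s/+32)/+50)/g' m.py; python3 - <<'E'
from m import *
meas([(626,36.6),(621.3,-41.2)],'w17')
gp(626,36.6,153)
f=grab_frame('top');cv2.imwrite('pics/t4.png',f); c=cam('top'); g=cv2.cvtColor(f,cv2.COLOR_BGR2GRAY)
for ce,s in blobs(g<60,(130,200,205,250),20): print('tube in rack',ce,s,locate(c,ce,14.5,100,125))
E
```

```text
guess (626, 36.6) -> [625.5  36.8] area 1029 1150 px [261. 193.] [262. 193.]
t 35.0 tcp [615.6  33.3 442.1] [ 3.1141 -0.03    1.6627] op 0.601 F [0.1 0.9 0.3] point [619.4  38.3 287.3]
 lateral [-2.3  6.4  0.1] then down 134.3 x [-0.03  -0.027  0.999] turn None
tube in rack [158.86538462 212.52884615] [153 208  13  10 104] (array([482.99131385, 298.67864777]), 110.23152705677785)
tube in rack [137.96666667 235.275     ] [131 231  15  10 120] (array([419.2634536 , 351.52172845]), 116.96828411030583)
```

Emit:
step_arm:
  commands:
    - [[-2.3,6.4,0],0,0.6]
    - [[0,0,0],0,0.6]
    - [[-1.2,-1.1,40],0,0.6]
    - [[-1.2,-1.1,40],0,0.6]
    - [[-0.6,-0.5,20],0,0.6]
    - [[0,0,0],0,0.6]
    - [[0,0,0],0,0.6]

```text
clock: 35.92
eef_pos: [623.0, 34.9, 342.9]
tcp_rot: [3.109, -0.03, 1.667]
contact_force: [0.7, -0.1, 0.4]
opening: 0.6
```

```bash
python3 - <<'E'
from m import *
meas([(626,36.6)],'w18')
gp(625.7,36.7,153)
E
```

```text
guess (626, 36.6) -> [626.9  38.5] area 2213 3001 px [255. 245.] [253. 248.]
t 35.98 tcp [623.   34.9 343. ] [ 3.1084 -0.0302  1.6672] op 0.601 F [-0.8 -0.4 -0.7] point [627.7  40.  188.1]
 lateral [-3.1 -2.3 -0.2] then down 35.1 x [-0.03  -0.033  0.999] turn None
```

Emit:
step_arm:
  commands:
    - [[-2.5,-1.5,0],0,0.6]
    - [[-0.5,-0.6,18],0,0.6]
    - [[-0.5,-0.5,16],0,0.6]
    - [[0,0,0],0,0.6]
    - [[0,0,0],0,0]
    - [[0,0,0],0,0]
    - [[0,0,0],0,0]
    - [[0,0,0],0,0]
    - [[0,0,0],0,0]

```text
clock: 37.1
eef_pos: [622.2, 32.1, 308.4]
tcp_rot: [3.106, -0.03, 1.667]
contact_force: [0.3, 0.1, -1.1]
opening: 0.326
```

Emit:
step_arm:
  commands:
    - [[0,0,-15],0,0]
    - [[0,0,-35],0,0]
    - [[0,0,-45],0,0]
    - [[0,0,-45],0,0]
    - [[20,-7,0],0,0]
    - [[40,-13,0],0,0]
    - [[40,-13,0],0,0]
    - [[40,-13,0],0,0]
    - [[40,-13,0],0,0]
    - [[40,-13,0],0,0]
    - [[40,-13,0],0,0]
    - [[40,-13,0],0,0]
    - [[25,-8,0],0,0]
    - [[10,-3,0],0,0]
    - [[0,0,0],0,0]
    - [[0,0,0],0,0]

```text
clock: 39.1
eef_pos: [466.1, 361.1, 461.7]
tcp_rot: [3.107, -0.028, 1.668]
contact_force: [1.7, -0.3, -1.8]
opening: 0.327
```

```bash
python3 - <<'E'
from tb import *
meas2('w19',(479.8,365.5),253.5,0)
E
```

```text
t 39.1 tcp [466.1 361.1 461.7] [ 3.107  -0.0285  1.6675] F [ 1.7 -0.3 -1.8] bottom z 208.4
tube cols 227 278 far 174 pred [237.7 188.1] [269.8 218.5] hole [246.5 152.3] [270.7 176. ]
offset x,y 11.5 -0.9 => lateral [-12.8   9.6] down [-0.028 -0.035  0.999]
```

Emit:
step_arm:
  commands:
    - [[-4,9,0],0,0]
    - [[-1.1,-1.4,40],0,0]
    - [[-1.1,-1.4,40],0,0]
    - [[-1,-1.2,35],0,0]
    - [[0,0,0],0,0]
    - [[0,0,0],0,0]

```text
clock: 39.9
eef_pos: [481.7, 354.1, 346.7]
tcp_rot: [3.102, -0.03, 1.662]
contact_force: [0.3, 1.0, -1.0]
opening: 0.325
```

```bash
python3 - <<'E'
from tb import *
meas2('w20',(479.8,365.5),253.5,1)
E
```

```text
t 39.9 tcp [481.7 354.1 346.7] [ 3.1017 -0.0301  1.6616] F [ 0.3  1.  -1. ] bottom z 93.4
tube cols 240 268 far 193 pred [237.3 188.4] [269.5 218.8] hole [226.8 166.4] [261.3 199.6]
offset x,y -3.3 0.5 => lateral [10.1 -7.5] down [-0.03  -0.04   0.999]
163 [222, 222, 222, 222, 223, 214, 130, 124, 124, 123, 123, 123, 124, 124, 123, 123, 124, 123, 125, 124, 125, 123, 123, 124, 123, 124, 138, 145, 156, 155, 157, 158, 156, 159]
202 [238, 238, 238, 238, 237, 238, 233, 91, 72, 76, 75, 75, 79, 76, 78, 78, 78, 76, 75, 75, 74, 86, 150, 156, 154, 155, 154, 154, 156, 157, 162, 160, 160, 160]
208 [237, 238, 237, 238, 238, 236, 118, 72, 73, 77, 77, 77, 79, 78, 78, 80, 80, 77, 78, 76, 75, 71, 110, 157, 154, 155, 155, 155, 155, 171, 226, 167, 174, 161]
212 [238, 238, 238, 238, 238, 234, 99, 74, 75, 80, 78, 78, 77, 79, 78, 78, 79, 79, 77, 76, 77, 75, 80, 149, 155, 156, 155, 155, 154, 155, 164, 162, 157, 161]
```

Emit:
step_arm:
  commands:
    - [[10,-7.5,0],0,0]
    - [[0,0,0],0,0]
    - [[-0.5,-0.7,17],0,0]
    - [[0,0,0],0,0]
    - [[0,0,0],0,0]

```text
clock: 40.58
eef_pos: [473.1, 364.8, 331.7]
tcp_rot: [3.098, -0.033, 1.662]
contact_force: [0.5, 0.4, -0.8]
opening: 0.327
```

```bash
python3 - <<'E'
from tb import *
meas2('w21',(479.8,365.5),253.5,1)
E
```

```text
t 40.58 tcp [473.1 364.8 331.7] [ 3.0976 -0.0327  1.6624] F [ 0.5  0.4 -0.8] bottom z 78.4
tube cols 238 268 far 194 pred [236.8 188.5] [269. 219.] hole [234.3 185.2] [270.3 219.2]
offset x,y -3.9 0.1 => lateral [-1.1 -0.1] down [-0.033 -0.044  0.998]
182 [123, 122, 123, 123, 122, 123, 123, 124, 121, 122, 123, 123, 122, 123, 122, 123, 150, 155, 155, 156, 154, 156, 155, 155, 156, 157, 155, 153, 156, 156, 157, 156, 156, 154]
203 [234, 239, 238, 237, 165, 85, 81, 72, 72, 77, 76, 77, 77, 80, 77, 79, 79, 77, 77, 76, 75, 70, 123, 156, 156, 155, 154, 153, 154, 153, 155, 157, 156, 157]
209 [237, 238, 238, 238, 221, 130, 70, 73, 75, 79, 78, 77, 79, 80, 79, 80, 79, 77, 77, 78, 75, 73, 98, 157, 154, 154, 155, 157, 153, 156, 153, 155, 157, 154]
213 [238, 237, 239, 238, 237, 222, 80, 73, 72, 79, 76, 77, 77, 78, 78, 81, 80, 79, 78, 79, 78, 75, 76, 147, 155, 156, 156, 154, 155, 155, 155, 157, 156, 155]
```

Emit:
step_arm:
  commands:
    - [[-1.1,-0.5,0],0,0]
    - [[0,0,0],0,0]
    - [[-0.4,-0.5,13],0,0]
    - [[0,0,0],0,0]
    - [[0,0,0],0,0]

```text
clock: 41.25
eef_pos: [472.8, 363.3, 317.5]
tcp_rot: [3.098, -0.032, 1.662]
contact_force: [-0.3, -0.4, -1.1]
opening: 0.324
```

```bash
python3 - <<'E'
from tb import *
meas2('w22',(479.8,365.5),253.5,1)
E
```

```text
t 41.25 tcp [472.8 363.3 317.5] [ 3.098  -0.0323  1.662 ] F [-0.3 -0.4 -1.1] bottom z 64.2
tube cols 237 270 far 194 pred [236.9 188.6] [269. 219.] hole [234.4 188.3] [272.4 224.2]
offset x,y -3.9 0.4 => lateral [0.4 0. ] down [-0.032 -0.044  0.999]
185 [122, 122, 123, 123, 123, 122, 123, 122, 122, 125, 123, 123, 122, 123, 125, 124, 125, 125, 123, 124, 122, 123, 123, 122, 123, 135, 138, 141, 156, 155, 155, 157, 156, 157]
203 [152, 152, 130, 123, 107, 86, 83, 72, 75, 77, 76, 78, 77, 79, 78, 79, 79, 76, 79, 76, 75, 74, 79, 125, 155, 154, 155, 156, 156, 156, 154, 155, 155, 155]
209 [235, 239, 237, 238, 186, 85, 74, 75, 74, 78, 75, 76, 78, 77, 77, 78, 80, 76, 76, 77, 73, 75, 76, 125, 155, 155, 155, 156, 156, 157, 157, 155, 155, 155]
213 [238, 238, 237, 238, 223, 129, 73, 75, 77, 79, 76, 77, 77, 79, 77, 78, 79, 79, 79, 76, 74, 75, 76, 135, 156, 155, 155, 157, 156, 155, 156, 154, 155, 155]
```

Emit:
step_arm:
  commands:
    - [[0.3,-0.6,0],0,0]
    - [[-0.3,-0.4,10],0,0]
    - [[-0.3,-0.4,10],0,0]
    - [[0,0,0],0,0]

```text
clock: 41.8
eef_pos: [472.0, 363.4, 296.0]
tcp_rot: [3.098, -0.032, 1.662]
contact_force: [-0.1, 0.0, -1.7]
opening: 0.327
```

Emit:
step_arm:
  commands:
    - [[-0.4,-0.5,12],0,0]
    - [[-0.4,-0.5,12],0,0]
    - [[0,0,4],0,0]
    - [[0,0,0],0,0]

```text
clock: 42.3
eef_pos: [472.7, 363.9, 267.8]
tcp_rot: [3.098, -0.033, 1.662]
contact_force: [-3.3, -3.9, 5.6]
opening: 0.329
```

Emit:
step_arm:
  commands:
    - [[0,0,0],0,0.5]
    - [[0,0,0],0,0.6]
    - [[0,0,0],0,0.6]
    - [[0,0,-25],0,0.6]
    - [[0,0,-50],0,0.6]
    - [[0,0,-60],0,0.6]
    - [[0,0,-45],0,0.6]
    - [[-20,5,0],0,0.6]
    - [[-44,11,0],0,0.6]
    - [[-44,11,0],0,0.6]
    - [[-44,11,0],0,0.6]
    - [[-44,11,0],0,0.6]
    - [[-44,11,0],0,0.6]
    - [[-44,11,0],0,0.6]
    - [[-44,11,0],0,0.6]
    - [[-44,11,0],0,0.6]
    - [[-30,8,0],0,0.6]
    - [[-10,3,0],0,0.6]
    - [[0,0,0],0,0.6]
    - [[0,0,0],0,0.6]

```text
clock: 44.8
eef_pos: [606.9, -60.5, 428.3]
tcp_rot: [3.114, -0.033, 1.661]
contact_force: [-0.1, 0.9, 0.2]
opening: 0.602
```

```bash
python3 - <<'E'
from m import *
meas([(621.3,-41.2)],'w23')
gp(621.3,-41.2,153)
f=grab_frame('top');cv2.imwrite('pics/t5.png',f); c=cam('top'); g=cv2.cvtColor(f,cv2.COLOR_BGR2GRAY)
for ce,s in blobs(g<60,(130,200,205,250),20): print('tube in rack',ce.round(1),s,locate(c,ce,14.5,100,125))
for ce,s in blobs(g<45,(340,200,420,260),30): print('hood?',ce.round(1),s,locate(c,ce,15,90,135))
E
```

```text
guess (621.3, -41.2) -> [620.7 -41.2] area 1165 1283 px [268. 181.] [269. 181.]
t 44.85 tcp [606.9 -60.4 428.4] [ 3.1137 -0.0327  1.6612] op 0.602 F [ 0.3  0.4 -0.7] point [610.7 -55.  273.5]
 lateral [12.7 11.8  0.7] then down 120.5 x [-0.033 -0.028  0.999] turn None
tube in rack [158.9 212.5] [153 208  13  10 102] (array([483.20911161, 298.59134505]), 110.22179391339887)
tube in rack [137.3 214.1] [130 210  16   9 113] (array([477.11456955, 357.24367296]), 115.92151857179124)
tube in rack [138.  235.3] [131 231  15  10 120] (array([419.2634536 , 351.52172845]), 116.96828411030583)
hood? [349.8 220.1] [340 214  18  14  80] (array([ 475.9714505, -230.2398102]), 135.6950994154904)
hood? [380.3 232.2] [374 228  14  10 110] (array([ 444.78655327, -314.67003297]), 149.40659842081368)
```

Three tubes are in the rack and the hood is unmoved. I go for the last tube.

Emit:
step_arm:
  commands:
    - [[12.5,11.5,0],0,0.6]
    - [[0,0,0],0,0.6]
    - [[-1.3,-1.1,40],0,0.6]
    - [[-1.3,-1.1,40],0,0.6]
    - [[0,0,0],0,0.6]
    - [[0,0,0],0,0.6]

```text
clock: 45.65
eef_pos: [619.5, -42.3, 350.8]
tcp_rot: [3.108, -0.032, 1.666]
contact_force: [0.3, -1.0, 0.1]
opening: 0.597
```

```bash
python3 - <<'E'
from m import *
meas([(621.3,-41.2)],'w24')
gp(621,-41.2,153)
E
```

```text
guess (621.3, -41.2) -> [619.9 -34.4] area 1400 2740 px [249. 232.] [250. 243.]
t 45.7 tcp [619.4 -42.3 350.8] [ 3.1085 -0.032   1.6664] op 0.599 F [-0.3  0.2 -0.3] point [624.  -36.9 196. ]
 lateral [-4.  -3.4 -0.2] then down 43.0 x [-0.032 -0.033  0.999] turn None
```

Emit:
step_arm:
  commands:
    - [[-4.3,-3,0],0,0.6]
    - [[-0.7,-0.7,22],0,0.6]
    - [[-0.7,-0.6,20],0,0.6]
    - [[0,0,0],0,0.6]
    - [[0,0,0],0,0]
    - [[0,0,0],0,0]
    - [[0,0,0],0,0]
    - [[0,0,0],0,0]
    - [[0,0,0],0,0]

```text
clock: 46.82
eef_pos: [618.3, -48.5, 316.2]
tcp_rot: [3.099, -0.03, 1.666]
contact_force: [-1.2, -0.1, -2.0]
opening: 0.331
```

Emit:
step_arm:
  commands:
    - [[0,0,-15],0,0]
    - [[0,0,-35],0,0]
    - [[0,0,-45],0,0]
    - [[0,0,-45],0,0]
    - [[20,-7,0],0,0]
    - [[40,-13,0],0,0]
    - [[40,-13,0],0,0]
    - [[40,-13,0],0,0]
    - [[40,-13,0],0,0]
    - [[40,-13,0],0,0]
    - [[35,-13,0],0,0]
    - [[25,-10,0],0,0]
    - [[10,-3,0],0,0]
    - [[0,0,0],0,0]
    - [[0,0,0],0,0]

```text
clock: 48.7
eef_pos: [478.9, 236.5, 466.7]
tcp_rot: [3.095, -0.029, 1.667]
contact_force: [0.2, 0.1, -1.0]
opening: 0.33
```

```bash
python3 - <<'E'
from tb import *
gp(492.7,246.2,80)
meas2('w25',(492.7,246.2),261,0)
E
```

```text
t 48.7 tcp [478.9 236.5 466.7] [ 3.0951 -0.0292  1.6674] op 0.33 F [ 0.2  0.1 -1. ] point [485.6 241.7 312. ]
 lateral [3.8 7.5 0.5] then down 232.0 x [-0.029 -0.046  0.998] turn None
t 48.7 tcp [478.9 236.5 466.7] [ 3.0951 -0.0292  1.6674] F [ 0.2  0.1 -1. ] bottom z 206.0
tube cols 236 264 far 188 pred [236.3 185.4] [267.5 215. ] hole [243.  147.5] [266.9 171.1]
offset x,y -1.7 -1.5 => lateral [5.4 8.9] down [-0.029 -0.046  0.998]
```

Emit:
step_arm:
  commands:
    - [[5.4,8.5,0],0,0]
    - [[-1.2,-1.8,40],0,0]
    - [[-1.2,-1.8,40],0,0]
    - [[-1,-1.5,32],0,0]
    - [[0,0,0],0,0]
    - [[0,0,0],0,0]

```text
clock: 49.5
eef_pos: [492.9, 241.7, 354.5]
tcp_rot: [3.089, -0.031, 1.662]
contact_force: [0.3, 0.1, -0.9]
opening: 0.329
```

```bash
python3 - <<'E'
from tb import *
meas2('w26',(492.7,246.2),261,1)
E
```

```text
t 49.5 tcp [492.9 241.7 354.5] [ 3.0894 -0.031   1.6619] F [ 0.3  0.1 -0.9] bottom z 93.8
tube cols 235 265 far 187 pred [235.8 185.8] [267.  215.4] hole [224.6 172.9] [257.9 204.8]
offset x,y -0.6 -1.1 => lateral [ 0.3 -6.7] down [-0.031 -0.052  0.998]
169 [124, 121, 122, 122, 122, 124, 124, 122, 122, 125, 122, 121, 136, 137, 137, 142, 158, 155, 156, 156, 155, 154, 155, 155, 154, 155, 155, 155, 152, 152, 156, 159, 156, 156]
195 [94, 85, 86, 88, 92, 78, 74, 77, 78, 77, 76, 78, 79, 79, 78, 77, 76, 74, 73, 89, 151, 154, 154, 156, 155, 156, 154, 158, 157, 156, 160, 170, 227, 229]
201 [236, 201, 123, 92, 82, 73, 73, 77, 77, 77, 78, 78, 79, 78, 79, 76, 79, 78, 76, 70, 95, 155, 153, 154, 154, 153, 154, 167, 180, 153, 150, 151, 158, 160]
205 [238, 237, 237, 232, 176, 75, 75, 77, 79, 77, 74, 77, 77, 78, 78, 77, 78, 77, 75, 76, 72, 133, 155, 153, 154, 153, 155, 156, 158, 155, 158, 161, 159, 159]
```

Emit:
step_arm:
  commands:
    - [[0.3,-6.7,0],0,0]
    - [[0,0,0],0,0]
    - [[-0.6,-0.9,18],0,0]
    - [[0,0,0],0,0]
    - [[0,0,0],0,0]

```text
clock: 50.18
eef_pos: [486.8, 242.0, 340.8]
tcp_rot: [3.082, -0.034, 1.662]
contact_force: [-0.1, -0.3, -1.9]
opening: 0.329
```

```bash
python3 - <<'E'
from tb import *
meas2('w27',(492.7,246.2),261,1)
E
```

```text
t 50.17 tcp [486.8 242.  340.8] [ 3.0823 -0.0337  1.6623] F [-0.1 -0.3 -1.9] bottom z 80.1
tube cols 234 265 far 188 pred [234.9 186.1] [266.1 215.8] hole [228.7 178.6] [263.6 211.9]
offset x,y -1.1 -0.8 => lateral [-0.5 -2.1] down [-0.034 -0.059  0.998]
175 [125, 123, 125, 123, 124, 123, 124, 124, 122, 122, 123, 122, 125, 128, 149, 153, 151, 140, 136, 141, 155, 154, 154, 154, 154, 153, 154, 155, 153, 155, 155, 152, 153, 155]
196 [149, 106, 86, 86, 85, 74, 73, 76, 77, 77, 78, 79, 78, 79, 78, 77, 74, 74, 73, 81, 150, 153, 154, 156, 153, 156, 154, 156, 155, 153, 154, 151, 153, 158]
202 [238, 208, 106, 85, 80, 74, 74, 75, 77, 75, 80, 78, 78, 76, 78, 78, 75, 76, 75, 73, 88, 152, 154, 155, 154, 156, 154, 156, 154, 156, 176, 234, 186, 171]
206 [236, 239, 216, 126, 80, 76, 73, 77, 79, 77, 77, 80, 80, 79, 76, 78, 77, 75, 77, 76, 71, 120, 155, 154, 154, 152, 155, 155, 154, 155, 154, 156, 152, 151]
```

Emit:
step_arm:
  commands:
    - [[-0.5,-2.3,0],0,0]
    - [[0,0,0],0,0]
    - [[-0.5,-0.8,14],0,0]
    - [[0,0,0],0,0]
    - [[0,0,0],0,0]

```text
clock: 50.85
eef_pos: [484.5, 241.3, 326.2]
tcp_rot: [3.082, -0.034, 1.662]
contact_force: [-0.3, 0.7, -1.6]
opening: 0.331
```

```bash
python3 - <<'E'
from tb import *
meas2('w28',(492.7,246.2),261,1)
E
```

```text
t 50.85 tcp [484.5 241.3 326.2] [ 3.0817 -0.0339  1.6624] F [-0.3  0.7 -1.6] bottom z 65.5
tube cols 234 265 far 188 pred [234.9 186.1] [266.1 215.8] hole [231.  182.5] [267.8 217.6]
offset x,y -1.1 -0.8 => lateral [-0.   0.1] down [-0.034 -0.06   0.998]
179 [123, 122, 123, 122, 121, 123, 122, 125, 121, 123, 122, 123, 124, 122, 123, 124, 124, 123, 123, 124, 122, 124, 124, 123, 134, 138, 155, 154, 154, 153, 153, 154, 155, 154]
196 [151, 126, 101, 84, 89, 80, 72, 78, 78, 76, 78, 79, 78, 79, 77, 77, 76, 74, 74, 71, 117, 155, 153, 153, 154, 155, 154, 154, 154, 154, 154, 155, 154, 155]
202 [164, 219, 133, 82, 79, 74, 76, 74, 77, 76, 77, 78, 80, 80, 78, 78, 77, 77, 75, 72, 83, 149, 155, 155, 154, 155, 154, 154, 154, 155, 156, 155, 155, 159]
206 [237, 237, 193, 90, 80, 73, 75, 75, 77, 76, 76, 77, 77, 77, 78, 79, 78, 74, 77, 74, 70, 119, 155, 154, 155, 154, 154, 153, 154, 154, 154, 152, 153, 162]
```

Emit:
step_arm:
  commands:
    - [[0,-0.8,0],0,0]
    - [[-0.3,-0.6,10],0,0]
    - [[-0.3,-0.6,10],0,0]
    - [[0,0,0],0,0]

```text
clock: 51.4
eef_pos: [483.4, 241.1, 304.5]
tcp_rot: [3.082, -0.034, 1.662]
contact_force: [-0.6, -0.9, -1.3]
opening: 0.332
```

Emit:
step_arm:
  commands:
    - [[-0.4,-0.7,12],0,0]
    - [[-0.4,-0.7,12],0,0]
    - [[0,-0.2,4],0,0]
    - [[0,0,0],0,0]

```text
clock: 51.9
eef_pos: [483.7, 241.3, 274.8]
tcp_rot: [3.082, -0.033, 1.662]
contact_force: [-2.3, -3.3, 10.6]
opening: 0.327
```

Emit:
step_arm:
  commands:
    - [[0,0,0],0,0.5]
    - [[0,0,0],0,0.55]
    - [[0,0,0],0,0.55]
    - [[0,0,-25],0,0.55]
    - [[0,0,-50],0,0.6]
    - [[0,0,-50],0,0.8]
    - [[0,0,-20],0,1]
    - [[0,0,0],0,1]

```text
clock: 52.9
eef_pos: [475.6, 235.9, 423.3]
tcp_rot: [3.081, -0.034, 1.662]
contact_force: [0.1, -0.3, -0.5]
opening: 0.999
```

```bash
python3 - <<'E'
from m import *
gp(447,-312,120)
f=grab_frame('top');cv2.imwrite('pics/t6.png',f);cv2.imwrite('pics/s6.png',grab_frame('side')); c=cam('top'); g=cv2.cvtColor(f,cv2.COLOR_BGR2GRAY)
for ce,s in blobs(g<60,(130,200,205,250),20): print('tube in rack',ce.round(1),s,locate(c,ce,14.5,100,125))
for ce,s in blobs(g<45,(340,200,420,260),30): print('hood?',ce.round(1),s,locate(c,ce,15,90,135))
s=cv2.imread('pics/s6.png'); cv2.imwrite('pics/v1.png',np.hstack([cv2.resize(s[70:230,100:340],None,fx=1.6,fy=1.6),cv2.resize(f[130:280,120:410],(400,256))]))
E
```

```text
t 52.9 tcp [475.6 235.9 423.3] [ 3.0814 -0.0341  1.6624] op 0.999 F [ 0.1 -0.3 -0.5] point [484.4 242.  268.7]
 lateral [-547.9  -86.6  -23.9] then down 148.7 x [-0.034 -0.06   0.998] turn None
tube in rack [188.5 226.3] [176 200  24  50 349] (array([447.10857149, 215.52343007]), 102.94203419238329)
tube in rack [157.4 218.7] [147 214  19   9  70] (array([465.8967927 , 301.79580672]), 110.74033698183484)
tube in rack [165.4 230.9] [158 220  16  20 191] (array([432.86385703, 277.97616197]), 109.13125715777278)
tube in rack [138.  235.2] [131 231  16  10 124] (array([419.35834829, 351.30728836]), 116.94242211058736)
hood? [352.3 234.5] [346 213  19  43 227] (array([ 436.37644561, -236.85457786]), 137.24267810839228)
hood? [380.2 232.2] [374 228  14  10 112] (array([ 444.93797505, -314.41008   ]), 149.35987990582362)
```

View pics/v1.png

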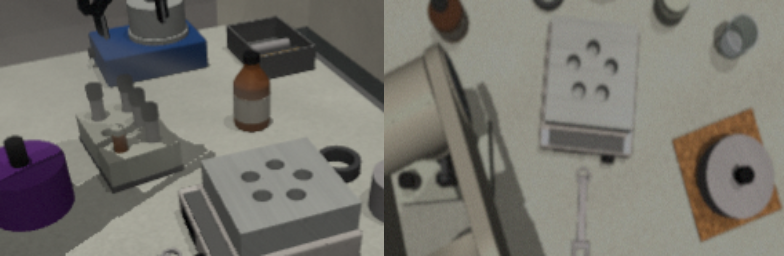

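The picture shows all five block holes empty, four tubes upright in the rack with the vial still in place, and the hood on the mat. I go for the hood.

Emit:
step_arm:
  commands:
    - [[0,0,-40],0,1]
    - [[-25,-4,-10],0,1]
    - [[-42,-6.5,0],0,1]
    - [[-42,-6.5,0],0,1]
    - [[-42,-6.5,0],0,1]
    - [[-42,-6.5,0],0,1]
    - [[-42,-6.5,0],0,1]
    - [[-42,-6.5,0],0,1]
    - [[-42,-6.5,0],0,1]
    - [[-42,-6.5,0],0,1]
    - [[-42,-6.5,0],0,1]
    - [[-42,-6.5,0],0,1]
    - [[-42,-6.5,0],0,1]
    - [[-25,-4,0],0,1]
    - [[-15,-3,0],0,1]
    - [[0,0,0],0,1]
    - [[0,0,0],0,1]

```text
clock: 55.12
eef_pos: [434.5, -313.2, 423.3]
tcp_rot: [3.122, -0.043, 1.663]
contact_force: [-1.5, 0.0, 1.2]
opening: 1.0
```

```bash
cat >> m.py <<'E'
def knob(name,x,y,z0):
    f=grab_frame('wrist'); c=cam('wrist'); cv2.imwrite(f'pics/{name}.png',f); g=cv2.cvtColor(f,cv2.COLOR_BGR2GRAY)
    q,a=cyl(c,x,y,15,z0,z0+45)
    for T in (60,90,110):
        for ce,s in blobs(g<T,(max(0,int(q[0]-60)),max(0,int(q[1]-60)),int(q[0]+60),int(q[1]+60)),150):
            v,a=locate(c,ce,15,z0,z0+45); print(T,'pred',q.round(),'px',ce.round(),s,'->',v.round(1),'area',round(a))
E
python3 - <<'E'
from m import *
gp(448,-312,120)
knob('w30',448,-312,90)
f=grab_frame('top'); cv2.imwrite('pics/t7.png',f); c=cam('top'); g=cv2.cvtColor(f,cv2.COLOR_BGR2GRAY)
for ce,s in blobs(g<60,(130,200,205,250),20): print('rack',ce.round(1),s,locate(c,ce,14.5,100,125))
E
```

```text
t 55.12 tcp [ 434.5 -313.2  423.3] [ 3.1218 -0.0434  1.6628] op 1.0 F [-1.5  0.   1.2] point [ 436.9 -306.3  268.5]
 lateral [-6.7 10.5 -0.1] then down 148.5 x [-0.043 -0.02   0.999] turn None
60 pred [267. 194.] px [265. 193.] [ 250  173   33   41 1090] -> [ 446.6 -310.9] area 1242
90 pred [267. 194.] px [221. 149.] [206 134  49  32 624] -> [ 404.2 -273.9] area 1202
90 pred [267. 194.] px [274. 144.] [256 134  33  23 491] -> [ 449.1 -265.5] area 1159
90 pred [267. 194.] px [263. 190.] [ 242  165   42   50 1439] -> [ 444.1 -307.5] area 1234
110 pred [267. 194.] px [261. 166.] [ 206  134  120   82 4662] -> [ 440.3 -286. ] area 1188
rack [180.4 210.9] [175 206  12  10  94] (array([489.16941595, 239.95369067]), 104.89758213819005)
rack [159.  212.5] [153 208  13  10 102] (array([482.9957777 , 298.44472027]), 110.20995421521366)
rack [137.2 214.2] [130 210  15  10 115] (array([476.94808668, 357.38719009]), 115.93965290929191)
rack [137.9 235.3] [131 231  15  10 120] (array([419.2166469 , 351.58614305]), 116.97675798565615)h.py:27: RuntimeWarning: The iteration is not making good progress, as measured by the 
 improvement from the last ten iterations.
  v=fsolve(lambda v:cyl(c,*v,r,z0,z1)[0]-np.array(px),g); return v,cyl(c,*v,r,z0,z1)[1]
```

Emit:
step_arm:
  commands:
    - [[-6.2,9.7,0],0,1]
    - [[-1.7,-0.8,40],0,1]
    - [[-1.7,-0.8,40],0,1]
    - [[-1.3,-0.6,30],0,1]
    - [[0,0,0],0,1]
    - [[0,0,0],0,1]

```text
clock: 55.98
eef_pos: [450.3, -318.1, 314.2]
tcp_rot: [3.115, -0.038, 1.668]
contact_force: [0.1, -0.0, 0.7]
opening: 0.994
```

```bash
python3 - <<'E'
from m import *
gp(447,-311.5,122)
E
```

```text
t 55.98 tcp [ 450.3 -318.1  314.2] [ 3.1148 -0.0377  1.6675] op 0.994 F [ 0.1 -0.   0.7] point [ 453.9 -311.8  159.4]
 lateral [ 1.  -6.8 -0.1] then down 37.4 x [-0.038 -0.027  0.999] turn None
```

Emit:
step_arm:
  commands:
    - [[1,-6,0],0,1]
    - [[-0.7,-0.5,19],0,1]
    - [[-0.6,-0.5,17],0,1]
    - [[0,0,0],0,1]
    - [[0,0,0],0,0]
    - [[0,0,0],0,0]
    - [[0,0,0],0,0]
    - [[0,0,0],0,0]
    - [[0,0,0],0,0]
    - [[0,0,0],0,0]
  force: 50

```text
clock: 57.22
eef_pos: [445.0, -318.9, 283.5]
tcp_rot: [3.109, -0.031, 1.668]
contact_force: [0.5, 0.2, 0.9]
opening: 0.335
```

```bash
python3 - <<'E'
from m import *
gp(447,-311.5,122)
E
```

```text
t 57.23 tcp [ 445.  -318.9  283.5] [ 3.1091 -0.0315  1.6685] op 0.335 F [0.5 0.2 0.9] point [ 449.5 -313.6  128.7]
 lateral [ 2.3 -2.3 -0. ] then down 6.7 x [-0.031 -0.033  0.999] turn None
```

Emit:
step_arm:
  commands:
    - [[0,0,-15],0,0]
    - [[0,0,-30],0,0]
    - [[0,0,-40],0,0]
    - [[0,0,-40],0,0]
    - [[0,0,-40],0,0]
    - [[15,10,0],0,0]
    - [[32,21,0],0,0]
    - [[38,24,0],0,0]
    - [[38,24,0],0,0]
    - [[38,24,0],0,0]
    - [[38,24,0],0,0]
    - [[38,24,0],0,0]
    - [[30,20,0],0,0]
    - [[12,8,0],0,0]
    - [[0,0,0],0,0]
    - [[0,0,0],0,0]

```text
clock: 59.22
eef_pos: [591.1, -12.2, 457.5]
tcp_rot: [3.127, -0.042, 1.668]
contact_force: [0.2, -0.3, -4.1]
opening: 0.331
```

```bash
python3 - <<'E'
from m import *
gp(611,-1.5,222)
cv2.imwrite('pics/w31.png',grab_frame('wrist'))
E
```

```text
t 59.23 tcp [591.1 -12.2 457.5] [ 3.1268 -0.0416  1.6677] op 0.331 F [ 0.2 -0.3 -4.1] point [592.8  -5.6 302.7]
 lateral [ 2.3 18.5  0.4] then down 80.7 x [-0.042 -0.015  0.999] turn None
```

Emit:
step_arm:
  commands:
    - [[0,9,0],0,0]
    - [[0,8.5,0],0,0]
    - [[-1,-0.4,25],0,0]
    - [[-1,-0.4,25],0,0]
    - [[-0.8,-0.2,18],0,0]
    - [[0,0,0],0,0]
    - [[0,0,0],0,0]

```text
clock: 60.15
eef_pos: [612.0, -14.0, 389.7]
tcp_rot: [3.122, -0.041, 1.663]
contact_force: [-0.0, 0.4, -4.9]
opening: 0.331
```

```bash
python3 - <<'E'
from m import *
gp(611,-1.5,222)
gp(611,-1.5,100,277.5)
cv2.imwrite('pics/s7.png',grab_frame('side'))
E
```

```text
t 60.15 tcp [612.  -14.  389.7] [ 3.1223 -0.0407  1.6627] op 0.331 F [-0.   0.4 -4.9] point [614.4  -7.4 234.9]
 lateral [ 6.2 -2.8  0.2] then down 12.9 x [-0.041 -0.019  0.999] turn None
t 60.15 tcp [612.  -14.  389.7] [ 3.1223 -0.0407  1.6627] op 0.331 F [-0.   0.4 -4.9] point [616.3  -2.2 112.5]
 lateral [ 1.2 -5.2 -0.1] then down 12.5 x [-0.041 -0.019  0.999] turn None
```

Emit:
step_arm:
  commands:
    - [[3,-4.3,0],0,0]
    - [[-0.3,0,6],0,0]
    - [[0,0,3],0,0]
    - [[0,0,2],0,0]
    - [[0,0,0],0,0]

```text
clock: 60.82
eef_pos: [607.5, -10.9, 379.9]
tcp_rot: [3.12, -0.04, 1.663]
contact_force: [0.7, -0.5, -4.0]
opening: 0.334
```

```bash
python3 - <<'E'
from m import *
gp(611,-1.5,222)
gp(611,-1.5,100,277.5)
E
```

```text
t 60.83 tcp [607.5 -10.9 379.9] [ 3.1196 -0.0403  1.6631] op 0.334 F [ 0.7 -0.5 -4. ] point [610.3  -4.3 225.1]
 lateral [2.7 0.9 0.1] then down 3.1 x [-0.04  -0.022  0.999] turn None
t 60.83 tcp [607.5 -10.9 379.9] [ 3.1196 -0.0403  1.6631] op 0.334 F [ 0.7 -0.5 -4. ] point [612.5   0.8 102.7]
 lateral [-2.2 -1.8 -0.1] then down 2.7 x [-0.04  -0.022  0.999] turn None
```

Emit:
step_arm:
  commands:
    - [[0,0,2],0,0]
    - [[0,0,2],0,0]
    - [[0,0,0],0,0]

```text
clock: 61.2
eef_pos: [607.8, -10.3, 377.6]
tcp_rot: [3.118, -0.041, 1.663]
contact_force: [-0.1, -0.1, -3.5]
opening: 0.336
```

Emit:
step_arm:
  commands:
    - [[0,0,2],0,0]
    - [[0,0,0],0,0]

```text
clock: 61.45
eef_pos: [607.9, -10.0, 377.5]
tcp_rot: [3.117, -0.041, 1.663]
contact_force: [0.2, -0.8, -3.1]
opening: 0.335
```

Emit:
step_arm:
  commands:
    - [[0,0,0],0,0.4]
    - [[0,0,0],0,0.5]
    - [[0,0,0],0,0.8]
    - [[0,0,0],0,1]
    - [[0,0,0],0,1]
    - [[-0.5,0,-15],0,1]
    - [[0,0,-30],0,1]
    - [[0,0,-50],0,1]
    - [[0,0,-30],0,1]
    - [[0,0,0],0,1]
    - [[0,0,0],0,1]

```text
clock: 62.82
eef_pos: [605.3, -16.6, 510.0]
tcp_rot: [3.113, -0.041, 1.663]
contact_force: [-0.6, 0.6, -0.1]
opening: 0.996
```

```bash
python3 - <<'E'
from m import *
gp(611,-1.5,222)
knob('w32',611,-2,184)
cv2.imwrite('pics/s8.png',grab_frame('side'));cv2.imwrite('pics/t8.png',grab_frame('top'))
f=cv2.imread('pics/t8.png'); c=cam('top'); g=cv2.cvtColor(f,cv2.COLOR_BGR2GRAY)
for ce,s in blobs(g<60,(130,200,205,250),20): print('rack',ce.round(1),s)
w=cv2.imread('pics/w32.png'); s=cv2.imread('pics/s8.png')
cv2.imwrite('pics/v2.png',np.hstack([w[:300,60:460],cv2.resize(s[70:270,100:366],(399,300))]))
E
```

```text
t 62.83 tcp [605.3 -16.6 510. ] [ 3.1132 -0.0406  1.6631] op 0.996 F [-0.6  0.6 -0.1] point [609.1  -9.9 355.2]
 lateral [8.2 2.7 0.4] then down 133.2 x [-0.041 -0.028  0.999] turn None
60 pred [257. 181.] px [257. 179.] [ 241  158   34   42 1127] -> [6.111e+02 1.000e-01] area 1284
90 pred [257. 181.] px [257. 178.] [ 240  157   36   43 1215] -> [6.111e+02 3.000e-01] area 1284
110 pred [257. 181.] px [262. 163.] [ 234  120   56   81 2353] -> [613.9  14.3] area 1254
110 pred [257. 181.] px [212. 162.] [204 157  21  14 163] -> [571.3  11.2] area 1315
rack [180.3 210.9] [175 206  12  10  91]
rack [158.9 212.5] [153 208  13  10 102]
rack [137.2 214.1] [130 210  15   9 111]
rack [137.9 235.3] [131 231  15  10 118]
```

View pics/v2.png

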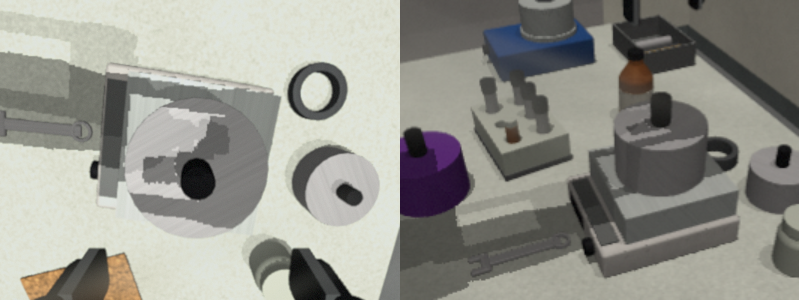

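The last view shows the hood standing upright on the block with its knob at (611,0), against a ring centre of (611,-1.5), and the four tubes and the vial upright in the rack. I back off, wait a moment and recheck in case the hood is knocked.

Emit:
step_arm:
  commands:
    - [[0,0,-30],0,1]
    - [[0,0,0],0,1]
    - [[0,0,0],0,1]
    - [[0,0,0],0,1]
    - [[0,0,0],0,1]
    - [[0,0,0],0,1]
    - [[0,0,0],0,1]
    - [[0,0,0],0,1]
    - [[0,0,0],0,1]
    - [[0,0,0],0,1]
    - [[0,0,0],0,1]
    - [[0,0,0],0,1]
    - [[0,0,0],0,1]
    - [[0,0,0],0,1]
    - [[0,0,0],0,1]
    - [[0,0,0],0,1]
    - [[0,0,0],0,1]
    - [[0,0,0],0,1]
    - [[0,0,0],0,1]
    - [[0,0,0],0,1]

```text
clock: 65.47
eef_pos: [604.3, -17.6, 533.5]
tcp_rot: [3.124, -0.042, 1.663]
contact_force: [-0.4, -0.1, 0.1]
opening: 0.995
```

```bash
python3 - <<'E'
from m import *
from rig import sign_off
knob('w33',611,-2,184)
f=grab_frame('top'); g=cv2.cvtColor(f,cv2.COLOR_BGR2GRAY)
print([b[0].round(1) for b in blobs(g<60,(130,200,205,250),20)])
w=cv2.cvtColor(cv2.imread('pics/w33.png'),cv2.COLOR_BGR2GRAY); q,a=cyl(cam('wrist'),611,0,15,184,229)
b=[locate(cam('wrist'),ce,15,184,229)[0] for ce,s in blobs(w<60,(int(q[0]-50),int(q[1]-50),int(q[0]+50),int(q[1]+50)),150)]
if any(np.hypot(*(v-[611,-1.5]))<8 for v in b): print('sign off',sign_off())
else: print('hood moved?',b)
E
```

```text
60 pred [261. 174.] px [262. 172.] [246 153  32  38 943] -> [6.111e+02 1.000e-01] area 1074
90 pred [261. 174.] px [261. 172.] [ 246  152   33   40 1020] -> [6.11e+02 3.00e-01] area 1074
110 pred [261. 174.] px [264. 161.] [ 239  118   47   74 1710] -> [611.9  11.4] area 1053
[array([180.5, 211.1]), array([158.9, 212.5]), array([137.3, 214.1]), array([138. , 235.3])]
the job is handed in; nothing more can be done
sign off None
```

I put the hood on the mat, moved all four steel tubes into free rack holes, and set the hood back upright on the empty block. I handed the job in at about 65 s; the hand-in reported no verdict.

**Tubes:** Three tubes showed a force rise or stall at the hole floor. The second gave no clear force rise, but its height matched the floor. In the last top picture all four stood still at the rack's hole spacing. The amber vial was still in its hole in the side view.

**Hood:** While on the mat it measured about 7 mm off the mat's centre. In the last wrist picture its knob was at (611, 0) mm, against (611, -1.5) mm for the block's centre, which I found from the tubes. That is about 2 mm off, and it had not moved after a 2.5 s wait.

**Disagreements:**
- **Cameras:** the top camera put things up to about 6 mm away in x and 8 mm in y from the wrist camera. I trusted the wrist camera, because the grasps and insertions agreed with it.
- **Tool tilt:** the tool drifted up to 0.06 rad off vertical during moves and I could not fully remove it. The tubes still went in without jamming.

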